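Fit the blue filter and hold the dip probe in the colorimeter

ROBOT

A 7-joint arm with a two-finger parallel gripper is mounted at the origin on a cart in front of the work surface, level with it; the furniture and walls round the work are solid. World frame = base frame: x ahead of the robot, y to its left, z up, the work surface at z = 0. Lengths are in m, angles in rad, forces in N, time in s.
With the tool pointing down it reaches from about 0.4 to 0.9 m from the base axis. Payload 5.5 kg.
Tool frame: the origin (TCP) lies midway between the tips of the shut fingers; the grasp point (between the pads) lies behind it (env.grasp_offset is the z of the grasp point in the tool frame, in m); z points along the fingers, x is the direction in which the jaws open and shut, and the axes are right-handed (so a half turn about z gives the same grasp; the last joint's range is limited). The gripper opens to 85 mm and grips with 20 to 120 N. Pads are 22 mm wide; open, the fingers measure 114 mm over their backs; the gripper's body (76 mm by 85 mm) begins 54 mm behind the grasp point. The pads swing forward as they close: fully open they stand 13 mm farther back than shut.
Start: joints at [-0.964, 0.501, -0.427, 1.55, 0.221, 1.138, -0.21], TCP at [0.219, 0.612, 0.231] pointing down, gripper open.
Joint ranges: [-2.88, 2.88], [-0.31, 2.03], [-1.54, 1.56], [0.2, 2.42], [-1.41, 4.55], [0.19, 2.02], [-2.57, 2.57]. Speed limits (rad/s): [2.57, 2.57, 3.14, 3.14, 3.14, 3.14, 3.14].

INTERFACE

Orientations are given as a 3x3 rotation matrix whose columns are the frame's x, y, z axes.
In Python, from bench import env, vision, models gives the robot as it stands.
- The arm moves only by the shell command python3 -m creep 'ROWS' [OPENING]. ROWS is JSON, a list of rows, each an object of numbers: "x", "y", "z": the shift along the tool's x, y, z each as a share of 0.08 m, from -1 to 1; "rx", "ry", "rz": the turn, a rotation vector about the tool's x, y, z each as a share of 180 degrees, from -1 to 1. A call has exactly 10 rows; each row is the pose to reach, as a shift and turn from the pose commanded when the call began, along the tool's axes at that moment, turning the shorter way round; what a row does not reach only later rows make up. A row lasts 1/10 s, in which the tool goes at most 50 mm and 8.59 degrees, less where a joint would pass 70% of its speed; a pose out of reach is approached as far as the arm can. A call with a number of a shift or a turn outside -1 to 1 is refused whole. A call with a gripper value outside its range is refused whole. OPENING is the opening, from 0 (shut) to 1 (fully open), set as the call begins (- or left out, the last holds). The fingers move at their own pace and stop on an object; the grip force is fixed at half the most. Time passes only in rows, so rows that repeat a pose let the fingers close, or fill a call up. It gives the time, the measured TCP pose, the force and the opening at its end, in the units of the state.
- env.read_state(): the state, without advancing time (a new reading comes with each control period).
- vision.grab_frame(name): name is "scene" or "top" or "wrist"; returns a dict with "color" (384x512x3 uint8, red, green, blue), "fx", "fy", "cx", "cy" (pixels), "camera_from_world" (4x4, takes a point from world to camera coordinates); the wrist camera has in their place "mount" (4x4, takes a point from camera to tool coordinates, whose origin is the TCP and whose axes are the tool frame's). Camera axes: x right, y up, looking along -z (the intrinsics and any distortion apply to the point x, -y, -z); pixel columns grow to the right and rows downward; lengths in m; the calibration is good to about 2 mm. A picture is of the moment at which its call begins: read the wrist's pose just before it. There is no depth.
- env.job_done(): hands the job in, once; it reports no verdict.
Trained networks look in a picture, given as the dict that the camera call returned (one of the last four; its "shot" number tells which), for a name from the list of things; names that differ only in an ending like _2 or _b are one class to them, and where a whole thing is asked for, a point or a joint stands for the part that bears it (a point fixed in the world has none). Each returns a list of dicts, best first, with "score" (0 to 1); they miss things now and then, are a little off and sometimes report something else, mostly with a low value. They report only what shows in the picture. A call takes as long as a camera call.
- models.find_in(picture, query): "rect" ([left, top, right, bottom] in pixels, round what is visible of it).
- models.cut_out(picture, query): "pixels" (384x512 bool, what is visible of it) and "rect" ([left, top, right, bottom] in pixels, round what is visible of it).
- models.pinpoint(picture, query): "at" ([column, row] in pixels: a listed point, or the origin of a listed thing).
The state is a dict: "time": time; "q": joint angles; "dq": joint speeds; "joint_torque": joint torques, N m; "tool_pos": TCP position; "tcp_rot": TCP orientation; "contact_force": force on the tool from outside, world axes, zero at the start; "torque": the same for the moment, N m; "finger_gap": finger opening in m.
Only numpy, scipy, OpenCV 4.12 (cv2) and the standard library are available. Lean on these libraries where they do the work, as an engineer would, in place of code of your own. Each camera call takes 0.05 s, during which the arm holds its last target. There are 200 camera calls.

TASK

Set the colorimeter up for a blue reading: take the blue filter out of its rack, slide it edgewise into the filter slot in the top of the white station until its head sits flat on the station, and let it go. Then lift the green-handled dip probe out of its holder, lower its rod upright through the round guide hole of the station without the probe ever touching the station, and stop with the red band on the rod level with the mouth of the hole. Finish like that, with the gripper still holding the probe motionless and centred in the hole; leave the yellow filter, the vials and the bottle where they are.

Things in the scene. Friction and masses are not known exactly. Their poses are not given: they have to be found in the camera images.
- station: white box-shaped colorimeter, 120 x 160 mm and 100 mm high on a grey foot plate 150 x 190 x 12 mm, fixed to the worktop; black display on the front. Origin at the middle of its underside, x away from the display, y towards the filter slot, z up. Top face (z = 100 mm) flat.
- guide_mouth (a point): centre of the round guide hole (20 mm diameter, 78 mm deep, 2 mm chamfer, dark ring painted round it) at the level of the station's top face; axes as the station's. It lies at y = -45 mm of the station.
- slot_mouth (a point): centre of the filter slot at the level of the station's top face; slot 48 mm along x, 12 mm along y, 78 mm deep, 2 mm chamfer; axes as the station's. It lies at y = +45 mm of the station.
- rack: light grey filter rack, 80 x 150 mm and 70 mm high on a foot plate 100 x 170 mm, fixed; two slots as in the station (48 x 12 mm) at x = 0, y = +45 and -45 mm, with a filter in each, their blades along the rack's x. Origin at the middle of its underside, z up.
- blue_filter: upright filter slide, blue head and glass, 60 g, loose in either slot of the rack: blade 44 (x) x 8 (y) mm, 50 mm down; head 58 x 18 mm, 10 mm high, its underside resting on the rack; on it a grip tab 26 (x) x 10 (y) mm, from 10 to 40 mm above the origin. Origin at the middle of the head's underside (top of the blade), z up. A half turn about z makes no difference.
- yellow_filter: the same filter slide with a yellow head and yellow glass, in the rack's other slot; stays there.
- holder: grey upright probe holder, 44 x 44 mm column, top at 135 mm, on a foot plate 100 x 100 mm, fixed; a round 18 mm hole down its middle. Origin at the middle of its underside, z up.
- probe: dip probe, 90 g, loose, upright in the holder: steel rod 8 mm in diameter, 125 mm long; above it a black collar 30 mm across, 6 mm thick, resting on the holder's top; a square green handle 20 x 20 mm (faces along x and y), 56 mm long; a 4 mm black button; 191 mm in all. Origin at the rod's lower tip, z up along the rod.
- band (a point): centre of the red band (10 mm long) on the rod, 60 mm above the rod's tip.
- grip (a point): middle of the probe's green handle, 159 mm above the rod's tip (99 mm above the band).
- blue_vial: glass vial with a blue cap, 37 mm across, 78 mm high, a bystander behind the station. Origin at the middle of its underside.
- green_vial: glass vial with a green cap, 37 mm across, 78 mm high, a bystander behind the station. Origin at the middle of its underside.
- bottle: white infusion bottle, about 50 mm across, 111 mm high, a bystander. Origin at the middle of its underside.

How it is judged:
On the way, in this order (a step that is already met when the one before it is completed fails the run):
1. the blue filter is home in the station's slot and let go (distance between blue_filter and slot_mouth below 0.006 m and z of blue_filter in the frame of slot_mouth below 0.003 m and angle between blue_filter's own z axis and vertical below 0.06 rad and contact force between the fingers and blue_filter below 0.05 N), for 0.2 s.
2. the rod is in the guide hole, centred, with the red band level with the mouth (horizontal distance between each of probe, band and guide_mouth below 0.004 m and z of band in the frame of guide_mouth between -0.008 and 0.008 m and contact force between the fingers and probe above 2 N), for 0.5 s.
At the end, for the whole second after the job is handed in: Blue filter free in the slot, head within 3 mm of the top face. Fingers hold the probe still and upright (0.08 rad), rod tip and band within 4 mm of the guide hole's axis, band within 8 mm of the mouth's level, no contact with the station (all of step 1 and all of step 2 and angle between probe's own z axis and vertical below 0.08 rad and linear speed of probe below 0.02 m/s and contact force between station and probe below 0.1 N); the arm keeps its last pose, push and grip.
It fails at once if the probe touches the station (contact force between probe and station above 0.2 N).
It fails at once if the yellow filter is moved (distance of yellow_filter from where it was at the start of the episode above 0.015 m).
It fails at once if a vial or the bottle is moved (distance of any of blue_vial, green_vial, bottle from where it was at the start of the episode above 0.02 m).
It also fails if it takes over 58 s, if anything falls off the work surface, if the arm or the gripper's body presses on something with over 40 N, if the wrist force passes 120 N, or if a joint passes its speed limit or range.

## Working session

There is one attempt and no reset: what is moved stays moved. The work goes in short steps, Python scripts to look and compute and a shell command to move; the robot and the scene stay as the last step left them, time stands still between calls to the robot, and variables do not carry over. Pictures are saved under pics/ and viewed, about 8 in all and at most 12, crops included, and the job is handed in when it is done.

```bash
ls; mkdir -p pics; cat > h.py <<'E'
import numpy as np, cv2
from bench import env, vision, models
def grab(n):
    s=env.read_state(); f=vision.grab_frame(n)
    if 'mount' in f:
        T=np.eye(4);T[:3,:3]=np.array(s['tcp_rot']);T[:3,3]=s['tool_pos']
        f['cw']=np.linalg.inv(T@np.array(f['mount']))
    else: f['cw']=np.array(f['camera_from_world'])
    return f
def proj(f,p):
    c=f['cw']@np.append(p,1); return np.array([f['cx']+f['fx']*c[0]/-c[2], f['cy']+f['fy']*-c[1]/-c[2]])
def ray(f,px):
    d=np.array([(px[0]-f['cx'])/f['fx'],-(px[1]-f['cy'])/f['fy'],-1]); R=f['cw'][:3,:3]
    return -R.T@f['cw'][:3,3], R.T@d
def atz(f,px,z):
    o,d=ray(f,px); return o+d*(z-o[2])/d[2]
def save(f,n): cv2.imwrite('pics/'+n+'.png',f['color'][:,:,::-1])
E
python3 - <<'E'
from h import *
np.set_printoptions(precision=4,suppress=True)
s=env.read_state();print(s['time'],s['tool_pos'],s['tcp_rot'],s['finger_gap'],env.grasp_offset)
fs={n:grab(n) for n in('scene','top')}
for n,f in fs.items(): save(f,n+'0');print(n,[k for k in f if k!='color'],f['fx'],-f['cw'][:3,:3].T@f['cw'][:3,3])
Z={'station':0,'guide_mouth':.1,'slot_mouth':.1,'rack':0,'blue_filter':.07,'yellow_filter':.07,'holder':0,'probe':.01,'grip':.169,'blue_vial':0,'green_vial':0,'bottle':0}
for q,z in Z.items():
    for n,f in fs.items():
        for r in models.pinpoint(f,q)[:2]: print(q,n,np.round(r['at'],1),round(r['score'],2),atz(f,r['at'],z)[:2])
cv2.imwrite('pics/both.png',np.hstack([fs['scene']['color'],fs['top']['color']])[:,:,::-1][:, :])
E
```

```text
pics
0.0 [0.2189 0.6113 0.2302] [[ 0.337   0.9415 -0.0007]
 [ 0.9415 -0.337  -0.0018]
 [-0.0019 -0.0001 -1.    ]] 0.08549979247810068 -0.0187
scene ['fx', 'fy', 'cx', 'cy', 'camera_from_world', 'shot', 'cw'] 388.1335901536446 [-0.0368 -0.4726  0.8792]
top ['fx', 'fy', 'cx', 'cy', 'camera_from_world', 'shot', 'cw'] 398.78868354935776 [0.3875 0.0233 1.4671]
station scene [259.3 239.2] 0.61 [ 0.5632 -0.0181]
station top [264.9 220.5] 0.72 [ 0.5511 -0.0126]
guide_mouth scene [272.4 223.7] 0.92 [ 0.561  -0.0634]
guide_mouth scene [341.1 290.4] 0.22 [ 0.4925 -0.3147]
guide_mouth top [281.4 219.6] 0.94 [ 0.5442 -0.067 ]
slot_mouth scene [250.7 206.8] 0.61 [0.5744 0.0239]
slot_mouth scene [352.2 231.1] 0.56 [ 0.6745 -0.2462]
slot_mouth top [252.7 211.1] 0.9 [0.5718 0.0325]
rack scene [339.6 290. ] 0.77 [ 0.559  -0.2908]
rack top [341.9 223.1] 0.79 [ 0.5472 -0.2979]
rack top [162.2 229.4] 0.29 [0.5109 0.3635]
blue_filter scene [314.  207.3] 0.53 [ 0.7148 -0.1039]
blue_filter scene [326.4 270.3] 0.47 [ 0.5416 -0.2502]
blue_filter top [334.4 219.2] 0.44 [ 0.5528 -0.2562]
yellow_filter scene [367.  289.3] 0.67 [ 0.5553 -0.3563]
yellow_filter top [359.1 218.2] 0.55 [ 0.5581 -0.3438]
yellow_filter top [254.6 209.6] 0.22 [0.5813 0.0261]
holder scene [159.6 200.9] 0.77 [0.4868 0.3351]
holder top [170.9 236.3] 0.94 [0.4863 0.3302]
probe top [170.6 232.8] 0.51 [0.4983 0.33  ]
grip scene [153.3 158.6] 0.55 [0.4955 0.3332]
grip top [158.4 230.5] 0.48 [0.4928 0.3363]
blue_vial scene [282.3 193.6] 0.49 [0.7681 0.0453]
blue_vial top [170.8 234.7] 0.5 [0.4921 0.3309]
blue_vial top [250.  169.2] 0.45 [0.7446 0.0468]
green_vial scene [310.3 211.1] 0.81 [ 0.7577 -0.0721]
green_vial top [359.9 219. ] 0.54 [ 0.5638 -0.3651]
green_vial top [285.5 174.4] 0.52 [ 0.7274 -0.0875]
bottle scene [352.6 231.4] 0.71 [ 0.7655 -0.2186]
bottle top [318.6 166.8] 0.68 [ 0.7596 -0.2129]
```

```bash
python3 - <<'E'
import cv2,numpy as np
a=cv2.imread('pics/scene0.png');b=cv2.imread('pics/top0.png')
a=a[120:360,130:430];b=b[150:290,140:400]
a=cv2.resize(a,(700,560),interpolation=cv2.INTER_CUBIC);b=cv2.resize(b,(780,420),interpolation=cv2.INTER_CUBIC)
cv2.imwrite('pics/a.png',a);cv2.imwrite('pics/b.png',b)
E
```

```text
(no output)
```

View pics/a.png

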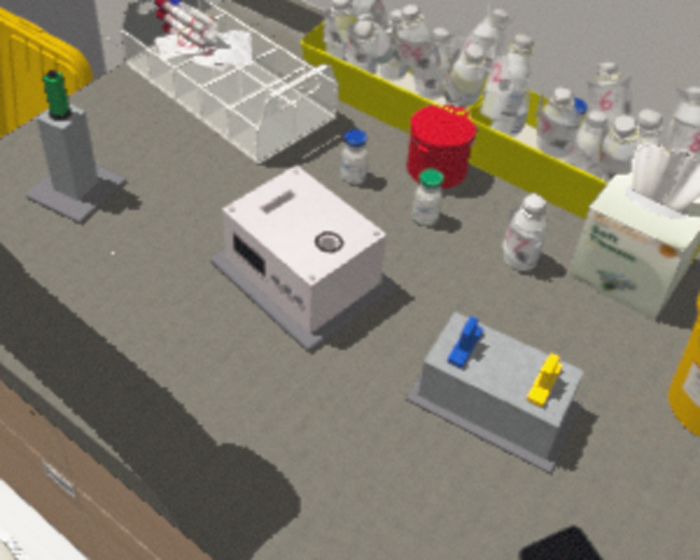

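View pics/b.png

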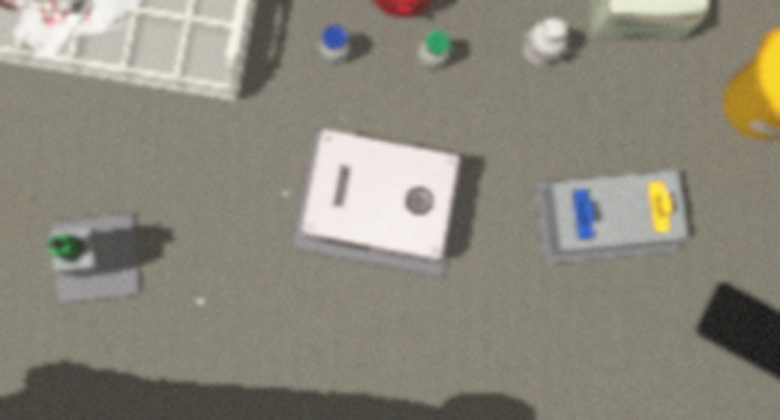

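The scene crop shows the blue filter at about (465,342) and the yellow one at about (545,380), with the probe upright in its holder at left. In the top crop the slot is at (341,186) and the guide hole at (419,201). The station is yawed about -10° and the rack about +4°. I'm starting towards the rack now.

```bash
python3 -m creep '[{"x":-0.1,"y":0.09},{"x":-0.2,"y":0.18},{"x":-0.3,"y":0.27},{"x":-0.4,"y":0.36},{"x":-0.5,"y":0.45},{"x":-0.6,"y":0.54},{"x":-0.7,"y":0.63},{"x":-0.8,"y":0.72},{"x":-0.9,"y":0.81},{"x":-1,"y":0.9}]'
python3 -m creep '[{"x":-0.1,"y":0.09},{"x":-0.2,"y":0.18},{"x":-0.3,"y":0.27},{"x":-0.4,"y":0.36},{"x":-0.5,"y":0.45},{"x":-0.6,"y":0.54},{"x":-0.7,"y":0.63},{"x":-0.8,"y":0.72},{"x":-0.9,"y":0.81},{"x":-1,"y":0.9}]'
python3 -m creep '[{"x":-0.1,"y":0.09},{"x":-0.2,"y":0.18},{"x":-0.3,"y":0.27},{"x":-0.4,"y":0.36},{"x":-0.5,"y":0.45},{"x":-0.6,"y":0.54},{"x":-0.7,"y":0.63},{"x":-0.8,"y":0.72},{"x":-0.9,"y":0.81},{"x":-1,"y":0.9}]'
python3 -m creep '[{"x":-0.1,"y":0.09},{"x":-0.2,"y":0.18},{"x":-0.3,"y":0.27},{"x":-0.4,"y":0.36},{"x":-0.5,"y":0.45},{"x":-0.6,"y":0.54},{"x":-0.7,"y":0.63},{"x":-0.8,"y":0.72},{"x":-0.9,"y":0.81},{"x":-1,"y":0.9}]'
cat >> h.py <<'E'
np.set_printoptions(precision=4,suppress=True)
def obs(f,Z,k=1):
    for q,z in Z.items():
        for r in models.pinpoint(f,q)[:k]: print(q,np.round(r['at'],1),round(r['score'],2),atz(f,r['at'],z))
E
python3 - <<'E'
from h import *
f=grab('wrist');print(np.array(f['mount']),f['fx'],-f['cw'][:3,:3].T@f['cw'][:3,3]);save(f,'w1')
obs(f,{'guide_mouth':.1,'slot_mouth':.1,'holder':0,'grip':.169},2)
E
```

```text
[[ 1.      0.0006 -0.001  -0.0002]
 [ 0.0002 -0.949  -0.3151 -0.0801]
 [-0.0012  0.3151 -0.949  -0.1426]
 [ 0.      0.      0.      1.    ]] 278.4336693991113 [0.1436 0.6388 0.3739]$[0]: bad value
$[0]: bad value
$[0]: bad value
$[0]: bad value
```

```bash
python3 -m creep '[{"x":-0.1,"y":0.09,"z":0,"rx":0,"ry":0,"rz":0},{"x":-0.2,"y":0.18,"z":0,"rx":0,"ry":0,"rz":0},{"x":-0.3,"y":0.27,"z":0,"rx":0,"ry":0,"rz":0},{"x":-0.4,"y":0.36,"z":0,"rx":0,"ry":0,"rz":0},{"x":-0.5,"y":0.45,"z":0,"rx":0,"ry":0,"rz":0},{"x":-0.6,"y":0.54,"z":0,"rx":0,"ry":0,"rz":0},{"x":-0.7,"y":0.63,"z":0,"rx":0,"ry":0,"rz":0},{"x":-0.8,"y":0.72,"z":0,"rx":0,"ry":0,"rz":0},{"x":-0.9,"y":0.81,"z":0,"rx":0,"ry":0,"rz":0},{"x":-1,"y":0.9,"z":0,"rx":0,"ry":0,"rz":0}]'
```

```text
time: 2.55
tool_pos: [0.2602, 0.5116, 0.2313]
tcp_rot: [[0.337, 0.941, 0.0], [0.941, -0.337, 0.0], [0.0, -0.0, -1.0]]
contact_force: [-0.1, 0.1, 0.1]
finger_gap: 0.0854
```

```bash
python3 -m creep '[{"x":-0.1,"y":0.09,"z":0,"rx":0,"ry":0,"rz":0},{"x":-0.2,"y":0.18,"z":0,"rx":0,"ry":0,"rz":0},{"x":-0.3,"y":0.27,"z":0,"rx":0,"ry":0,"rz":0},{"x":-0.4,"y":0.36,"z":0,"rx":0,"ry":0,"rz":0},{"x":-0.5,"y":0.45,"z":0,"rx":0,"ry":0,"rz":0},{"x":-0.6,"y":0.54,"z":0,"rx":0,"ry":0,"rz":0},{"x":-0.7,"y":0.63,"z":0,"rx":0,"ry":0,"rz":0},{"x":-0.8,"y":0.72,"z":0,"rx":0,"ry":0,"rz":0},{"x":-0.9,"y":0.81,"z":0,"rx":0,"ry":0,"rz":0},{"x":-1,"y":0.9,"z":0,"rx":0,"ry":0,"rz":0}]' >/dev/null
python3 -m creep '[{"x":-0.1,"y":0.09,"z":0,"rx":0,"ry":0,"rz":0},{"x":-0.2,"y":0.18,"z":0,"rx":0,"ry":0,"rz":0},{"x":-0.3,"y":0.27,"z":0,"rx":0,"ry":0,"rz":0},{"x":-0.4,"y":0.36,"z":0,"rx":0,"ry":0,"rz":0},{"x":-0.5,"y":0.45,"z":0,"rx":0,"ry":0,"rz":0},{"x":-0.6,"y":0.54,"z":0,"rx":0,"ry":0,"rz":0},{"x":-0.7,"y":0.63,"z":0,"rx":0,"ry":0,"rz":0},{"x":-0.8,"y":0.72,"z":0,"rx":0,"ry":0,"rz":0},{"x":-0.9,"y":0.81,"z":0,"rx":0,"ry":0,"rz":0},{"x":-1,"y":0.9,"z":0,"rx":0,"ry":0,"rz":0}]'
python3 - <<'E'
from h import *
f=grab('wrist');save(f,'w3')
obs(f,{'holder':.135,'grip':.169},1)
E
python3 -m creep '[{"x":-0.1,"y":0.09,"z":0,"rx":0,"ry":0,"rz":0},{"x":-0.2,"y":0.18,"z":0,"rx":0,"ry":0,"rz":0},{"x":-0.3,"y":0.27,"z":0,"rx":0,"ry":0,"rz":0},{"x":-0.4,"y":0.36,"z":0,"rx":0,"ry":0,"rz":0},{"x":-0.5,"y":0.45,"z":0,"rx":0,"ry":0,"rz":0},{"x":-0.6,"y":0.54,"z":0,"rx":0,"ry":0,"rz":0},{"x":-0.7,"y":0.63,"z":0,"rx":0,"ry":0,"rz":0},{"x":-0.8,"y":0.72,"z":0,"rx":0,"ry":0,"rz":0},{"x":-0.9,"y":0.81,"z":0,"rx":0,"ry":0,"rz":0},{"x":-1,"y":0.9,"z":0,"rx":0,"ry":0,"rz":0}]'
python3 -m creep '[{"x":-0.1,"y":0.09,"z":0,"rx":0,"ry":0,"rz":0},{"x":-0.2,"y":0.18,"z":0,"rx":0,"ry":0,"rz":0},{"x":-0.3,"y":0.27,"z":0,"rx":0,"ry":0,"rz":0},{"x":-0.4,"y":0.36,"z":0,"rx":0,"ry":0,"rz":0},{"x":-0.5,"y":0.45,"z":0,"rx":0,"ry":0,"rz":0},{"x":-0.6,"y":0.54,"z":0,"rx":0,"ry":0,"rz":0},{"x":-0.7,"y":0.63,"z":0,"rx":0,"ry":0,"rz":0},{"x":-0.8,"y":0.72,"z":0,"rx":0,"ry":0,"rz":0},{"x":-0.9,"y":0.81,"z":0,"rx":0,"ry":0,"rz":0},{"x":-1,"y":0.9,"z":0,"rx":0,"ry":0,"rz":0}]'
python3 - <<'E'
from h import *
f=grab('wrist');save(f,'w5')
obs(f,{'guide_mouth':.1,'slot_mouth':.1},1)
E
```

```text
time: 4.55
tool_pos: [0.3419, 0.3124, 0.2313]
tcp_rot: [[0.337, 0.941, -0.0], [0.941, -0.337, 0.0], [0.0, -0.0, -1.0]]
contact_force: [0.6, -0.1, -0.5]
finger_gap: 0.0856
holder [301.  246.5] 0.93 [0.4088 0.3343 0.135 ]
grip [322.9 338.5] 0.72 [0.489  0.3261 0.169 ]
time: 5.7
tool_pos: [0.3827, 0.2128, 0.2313]
tcp_rot: [[0.337, 0.941, 0.0], [0.941, -0.337, 0.0], [0.0, -0.0, -1.0]]
contact_force: [-0.3, 0.6, -0.1]
finger_gap: 0.0854
time: 6.7
tool_pos: [0.4235, 0.1132, 0.2313]
tcp_rot: [[0.337, 0.941, 0.0], [0.941, -0.337, 0.0], [0.0, 0.0, -1.0]]
contact_force: [-0.9, 0.2, -0.6]
finger_gap: 0.0855
guide_mouth [157.5 321.7] 0.73 [ 0.5515 -0.0614  0.1   ]
slot_mouth [236.4 307.4] 0.78 [0.5642 0.0374 0.1   ]
```

```bash
python3 -m creep '[{"x":-0.1,"y":0.07,"z":0,"rx":0,"ry":0,"rz":0},{"x":-0.2,"y":0.14,"z":0,"rx":0,"ry":0,"rz":0},{"x":-0.3,"y":0.21,"z":0,"rx":0,"ry":0,"rz":0},{"x":-0.4,"y":0.28,"z":0,"rx":0,"ry":0,"rz":0},{"x":-0.5,"y":0.35,"z":0,"rx":0,"ry":0,"rz":0},{"x":-0.6,"y":0.42,"z":0,"rx":0,"ry":0,"rz":0},{"x":-0.7,"y":0.49,"z":0,"rx":0,"ry":0,"rz":0},{"x":-0.8,"y":0.56,"z":0,"rx":0,"ry":0,"rz":0},{"x":-0.9,"y":0.63,"z":0,"rx":0,"ry":0,"rz":0},{"x":-1,"y":0.7,"z":0,"rx":0,"ry":0,"rz":0}]'
python3 - <<'E'
from h import *
f=grab('wrist');save(f,'w6')
obs(f,{'guide_mouth':.1,'slot_mouth':.1},1)
E
python3 -m creep '[{"x":-0.1,"y":0.07,"z":0,"rx":0,"ry":0,"rz":0},{"x":-0.2,"y":0.14,"z":0,"rx":0,"ry":0,"rz":0},{"x":-0.3,"y":0.21,"z":0,"rx":0,"ry":0,"rz":0},{"x":-0.4,"y":0.28,"z":0,"rx":0,"ry":0,"rz":0},{"x":-0.5,"y":0.35,"z":0,"rx":0,"ry":0,"rz":0},{"x":-0.6,"y":0.42,"z":0,"rx":0,"ry":0,"rz":0},{"x":-0.7,"y":0.49,"z":0,"rx":0,"ry":0,"rz":0},{"x":-0.8,"y":0.56,"z":0,"rx":0,"ry":0,"rz":0},{"x":-0.9,"y":0.63,"z":0,"rx":0,"ry":0,"rz":0},{"x":-1,"y":0.7,"z":0,"rx":0,"ry":0,"rz":0}]' >/dev/null
python3 -m creep '[{"x":-0.1,"y":0.06,"z":0,"rx":0,"ry":0,"rz":0},{"x":-0.2,"y":0.12,"z":0,"rx":0,"ry":0,"rz":0},{"x":-0.3,"y":0.18,"z":0,"rx":0,"ry":0,"rz":0},{"x":-0.4,"y":0.24,"z":0,"rx":0,"ry":0,"rz":0},{"x":-0.5,"y":0.3,"z":0,"rx":0,"ry":0,"rz":0},{"x":-0.6,"y":0.36,"z":0,"rx":0,"ry":0,"rz":0},{"x":-0.7,"y":0.42,"z":0,"rx":0,"ry":0,"rz":0},{"x":-0.8,"y":0.48,"z":0,"rx":0,"ry":0,"rz":0},{"x":-0.9,"y":0.54,"z":0,"rx":0,"ry":0,"rz":0},{"x":-1,"y":0.6,"z":0,"rx":0,"ry":0,"rz":0}]'
python3 -m creep '[{"x":-0.08,"y":0.03,"z":0,"rx":0,"ry":0,"rz":-0.015},{"x":-0.16,"y":0.06,"z":0,"rx":0,"ry":0,"rz":-0.03},{"x":-0.24,"y":0.09,"z":0,"rx":0,"ry":0,"rz":-0.045},{"x":-0.32,"y":0.12,"z":0,"rx":0,"ry":0,"rz":-0.06},{"x":-0.4,"y":0.15,"z":0,"rx":0,"ry":0,"rz":-0.075},{"x":-0.48,"y":0.18,"z":0,"rx":0,"ry":0,"rz":-0.09},{"x":-0.56,"y":0.21,"z":0,"rx":0,"ry":0,"rz":-0.105},{"x":-0.64,"y":0.24,"z":0,"rx":0,"ry":0,"rz":-0.12},{"x":-0.7,"y":0.27,"z":0,"rx":0,"ry":0,"rz":-0.134},{"x":-0.7,"y":0.27,"z":0,"rx":0,"ry":0,"rz":-0.134}]'
python3 - <<'E'
from h import *
f=grab('wrist');save(f,'w9')
obs(f,{'blue_filter':.07,'yellow_filter':.07,'rack':0},1)
for q in('blue_filter','yellow_filter','rack'):
  m=models.cut_out(f,q)
  if m: m=m[0];print(q,m['score'],m['rect']);np.save('m_'+q,m['pixels'])
im=cv2.resize(f['color'][:,:,::-1],(800,600),interpolation=cv2.INTER_CUBIC);cv2.imwrite('pics/w9b.png',im)
E
```

```text
time: 7.85
tool_pos: [0.4492, 0.0191, 0.2313]
tcp_rot: [[0.337, 0.942, 0.0], [0.942, -0.337, 0.0], [0.0, 0.0, -1.0]]
contact_force: [-0.6, -0.4, 0.7]
finger_gap: 0.0855
guide_mouth [223.8 286. ] 0.87 [ 0.5563 -0.0596  0.1   ]
slot_mouth [302.6 272.7] 0.64 [0.5701 0.0322 0.1   ]
time: 10.0
tool_pos: [0.4931, -0.1666, 0.2313]
tcp_rot: [[0.337, 0.941, 0.0], [0.941, -0.337, 0.0], [0.0, 0.0, -1.0]]
contact_force: [-0.8, -0.1, -0.5]
finger_gap: 0.0854
time: 11.0
tool_pos: [0.4943, -0.2271, 0.2312]
tcp_rot: [[-0.076, 0.997, -0.0], [0.997, 0.076, -0.0], [-0.0, -0.0, -1.0]]
contact_force: [0.8, 0.3, 0.7]
finger_gap: 0.0858
blue_filter [233.3 217.8] 0.86 [ 0.5502 -0.2507  0.07  ]
yellow_filter [161.  220.9] 0.61 [ 0.5607 -0.3364  0.07  ]
rack [207.4 197.6] 0.94 [ 0.553 -0.293  0.   ]
blue_filter 0.89 [223.5, 197.4, 241.0, 244.0]
yellow_filter 0.62 [140.0, 198.8, 168.0, 248.8]
rack 0.79 [128.0, 164.1, 267.0, 250.1]
```

View pics/w9b.png

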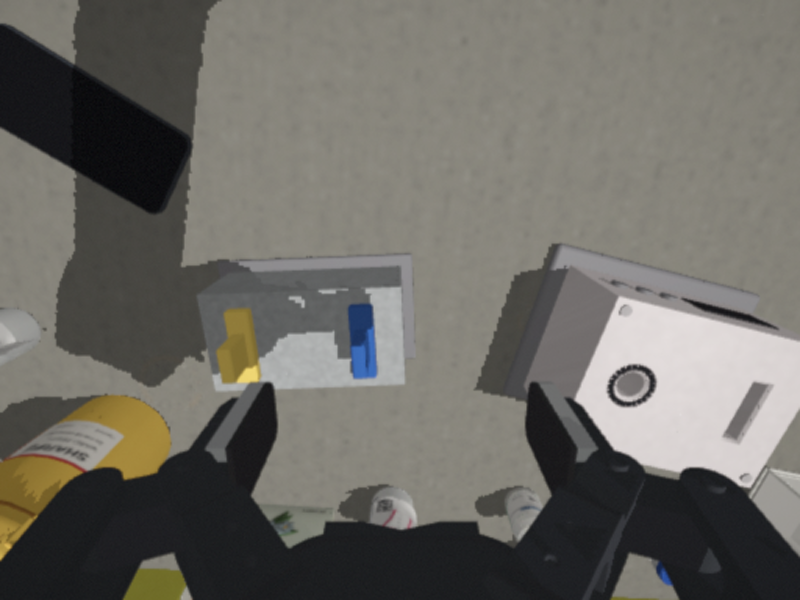

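The wrist view shows the blue filter at (362,342) and the yellow at (238,345). The rack's top corners are (200,293), (402,288), (405,385) and (215,390). The guide ring is at (632,385) and the slot at (747,412).

```bash
python3 - <<'E'
from h import *
f=grab('wrist'); s=512/800
P=[atz(f,np.array(p)*s,.07)[:2] for p in [(200,293),(402,288),(405,385),(215,390)]]
print(np.array(P),np.mean(P,0))
for a,b in((0,1),(3,2)): d=P[b]-P[a];print('rack yaw',np.degrees(np.arctan2(-d[0],d[1])),np.linalg.norm(d))
for a,b in((1,2),(0,3)): d=P[b]-P[a];print('rack yaw x',np.degrees(np.arctan2(d[1],d[0])),np.linalg.norm(d))
hsv=cv2.cvtColor(f['color'],cv2.COLOR_RGB2HSV)
m=cv2.inRange(hsv,(105,120,40),(125,255,255));m[:150]=0;m[260:]=0;m[:,:200]=0;m[:,260:]=0
ys,xs=np.nonzero(m);print('blue rows',ys.min(),ys.max(),'cols',xs.min(),xs.max())
g=np.array([632,385])*s;q=np.array([747,412])*s
print('guide',atz(f,g,.1),'slot',atz(f,q,.1))
c=f['color'][185:260,215:260,::-1];c=cv2.resize(c,None,fx=8,fy=8,interpolation=cv2.INTER_NEAREST)
d=f['color'][225:310,370:512,::-1];d=cv2.resize(d,None,fx=3,fy=3,interpolation=cv2.INTER_CUBIC)
o=np.zeros((600,800,3),np.uint8);o[:600,:360]=c;o[:255,365:365+426]=d;cv2.imwrite('pics/w9c.png',o)
# predicted filter head corners (0.0,z=.08) for candidate centre
for yaw in(4.4,5.5):
  a=np.radians(yaw);R=np.array([[np.cos(a),-np.sin(a)],[np.sin(a),np.cos(a)]])
  print(yaw,[proj(f,np.append(np.array([.551,-.2505])+R@[x,y],z)).round(1) for x,y,z in((-.029,-.009,.08),(-.029,.009,.08),(.029,.009,.08),(.029,-.009,.08),(-.013,0,.11),(.013,0,.11))])
E
```

```text
[[ 0.522  -0.371 ]
 [ 0.5068 -0.2237]
 [ 0.5862 -0.2151]
 [ 0.6022 -0.3646]] [ 0.5543 -0.2936]
rack yaw 5.890546319896282 0.14799610265032415
rack yaw 6.0965121886726 0.1503007088831974
rack yaw x 6.176378835033102 0.07991106949036796
rack yaw x 4.534094060338761 0.08047292317726787
blue rows 194 241 cols 221 238
guide [ 0.5569 -0.056   0.1   ] slot [0.5723 0.0327 0.1   ]
4.4 [array([222.4, 198. ]), array([238.5, 198. ]), array([239.5, 244. ]), array([224.3, 244. ]), array([228.4, 222.3]), array([229.2, 244.6])]
5.5 [array([222. , 198.2]), array([238. , 197.9]), array([239.9, 243.9]), array([224.8, 244.2]), array([228.2, 222.3]), array([229.4, 244.6])]
```

View pics/w9c.png

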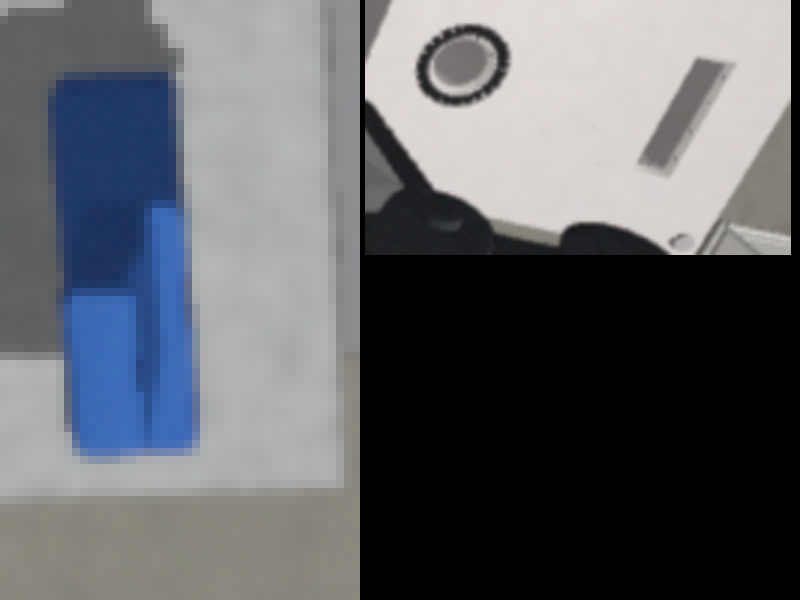

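```bash
python3 -m creep '[{"x":-0.05,"y":0.09,"z":0.1,"rx":0,"ry":0,"rz":-0.001},{"x":-0.1,"y":0.18,"z":0.2,"rx":0,"ry":0,"rz":-0.002},{"x":-0.15,"y":0.27,"z":0.3,"rx":0,"ry":0,"rz":-0.003},{"x":-0.2,"y":0.36,"z":0.4,"rx":0,"ry":0,"rz":-0.004},{"x":-0.25,"y":0.45,"z":0.5,"rx":0,"ry":0,"rz":-0.005},{"x":-0.3,"y":0.54,"z":0.6,"rx":0,"ry":0,"rz":-0.006},{"x":-0.33,"y":0.6,"z":0.7,"rx":0,"ry":0,"rz":-0.007},{"x":-0.355,"y":0.64,"z":0.78,"rx":0,"ry":0,"rz":-0.008},{"x":-0.355,"y":0.64,"z":0.85,"rx":0,"ry":0,"rz":-0.008},{"x":-0.355,"y":0.64,"z":0.85,"rx":0,"ry":0,"rz":-0.008}]'
python3 - <<'E'
from h import *
f=grab('wrist');save(f,'w10')
obs(f,{'blue_filter':.07},1)
hsv=cv2.cvtColor(f['color'],cv2.COLOR_RGB2HSV)
m=cv2.inRange(hsv,(105,120,40),(125,255,255));b=models.find_in(f,'blue_filter');print(b[:1])
n,l,st,c=cv2.connectedComponentsWithStats(m);print(st[st[:,4]>60])
a=np.radians(5.9);R=np.array([[np.cos(a),-np.sin(a)],[np.sin(a),np.cos(a)]])
im=f['color'][:,:,::-1].copy();im=cv2.resize(im,(1024,768),interpolation=cv2.INTER_CUBIC)
for pts,col in(([(-.029,-.009,.08),(-.029,.009,.08),(.029,.009,.08),(.029,-.009,.08)],(0,0,255)),([(-.013,-.005,.11),(-.013,.005,.11),(.013,.005,.11),(.013,-.005,.11)],(0,255,0))):
  p=np.array([proj(f,np.append(np.array([.5475,-.2515])+R@[x,y],z)) for x,y,z in pts]);print(p.round(1).tolist())
  cv2.polylines(im,[np.int32(p*2+.5)],True,col,1)
cv2.imwrite('pics/w10b.png',cv2.resize(im[330:680,350:700],(600,600)))
E
```

```text
time: 12.4
tool_pos: [0.5468, -0.2499, 0.1622]
tcp_rot: [[-0.102, 0.995, -0.002], [0.995, 0.102, 0.001], [0.001, -0.002, -1.0]]
contact_force: [-0.1, -0.0, -0.2]
finger_gap: 0.0851
blue_filter [255.8 197.6] 0.62 [ 0.5505 -0.2503  0.07  ]
[{'rect': [241.9, 165.0, 262.5, 230.1], 'score': 0.55}]
[[     0      0    512    384 195369]
 [   243    165     21     63   1239]]
[[243.8, 165.0], [265.6, 164.9], [265.0, 228.7], [244.8, 228.8]]
[[247.8, 195.2], [261.3, 195.2], [261.2, 227.1], [248.2, 227.1]]
```

View pics/w10b.png

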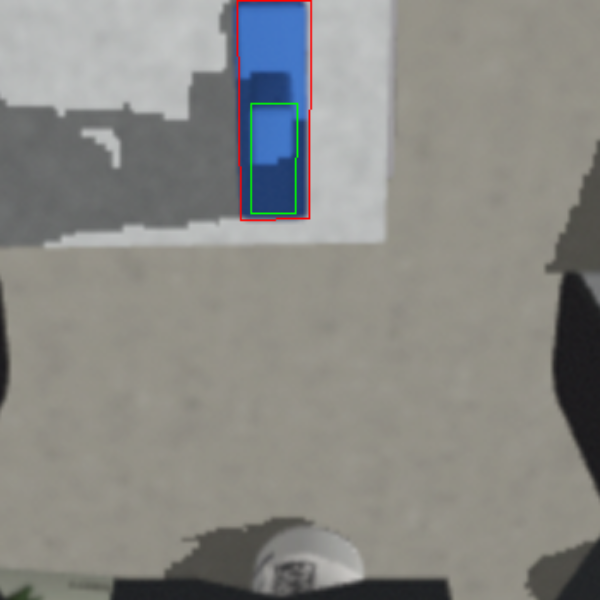

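The overlay on this view matches: the red and green outlines coincide with the filter's head and tab, so the filter is at about (0.5475, -0.2517). Descending and gripping.

```bash
python3 -m creep '[{"x":-0.02,"y":0.01,"z":0.15,"rx":0,"ry":0,"rz":0},{"x":-0.02,"y":0.01,"z":0.3,"rx":0,"ry":0,"rz":0},{"x":-0.02,"y":0.01,"z":0.45,"rx":0,"ry":0,"rz":0},{"x":-0.02,"y":0.01,"z":0.6,"rx":0,"ry":0,"rz":0},{"x":-0.02,"y":0.01,"z":0.72,"rx":0,"ry":0,"rz":0},{"x":-0.02,"y":0.01,"z":0.84,"rx":0,"ry":0,"rz":0},{"x":-0.02,"y":0.01,"z":0.92,"rx":0,"ry":0,"rz":0},{"x":-0.02,"y":0.01,"z":0.98,"rx":0,"ry":0,"rz":0},{"x":-0.02,"y":0.01,"z":0.98,"rx":0,"ry":0,"rz":0},{"x":-0.02,"y":0.01,"z":0.98,"rx":0,"ry":0,"rz":0}]'
python3 -m creep '[{"x":0,"y":0,"z":0,"rx":0,"ry":0,"rz":0},{"x":0,"y":0,"z":0,"rx":0,"ry":0,"rz":0},{"x":0,"y":0,"z":0,"rx":0,"ry":0,"rz":0},{"x":0,"y":0,"z":0,"rx":0,"ry":0,"rz":0},{"x":0,"y":0,"z":0,"rx":0,"ry":0,"rz":0},{"x":0,"y":0,"z":0,"rx":0,"ry":0,"rz":0},{"x":0,"y":0,"z":0,"rx":0,"ry":0,"rz":0},{"x":0,"y":0,"z":0,"rx":0,"ry":0,"rz":0},{"x":0,"y":0,"z":0,"rx":0,"ry":0,"rz":0},{"x":0,"y":0,"z":0,"rx":0,"ry":0,"rz":0}]' 0
```

```text
time: 13.55
tool_pos: [0.5488, -0.2518, 0.0851]
tcp_rot: [[-0.102, 0.995, 0.0], [0.995, 0.102, -0.0], [-0.0, 0.0, -1.0]]
contact_force: [-0.3, -0.7, 0.1]
finger_gap: 0.0854
time: 14.55
tool_pos: [0.5488, -0.2519, 0.0851]
tcp_rot: [[-0.102, 0.995, 0.0], [0.995, 0.102, -0.0], [-0.0, 0.0, -1.0]]
contact_force: [-0.6, 0.4, 4.3]
finger_gap: 0.009
```

```bash
python3 -m creep '[{"x":0,"y":0,"z":-0.05,"rx":0,"ry":0,"rz":0},{"x":0,"y":0,"z":-0.15,"rx":0,"ry":0,"rz":0},{"x":0,"y":0,"z":-0.25,"rx":0,"ry":0,"rz":0},{"x":0,"y":0,"z":-0.35,"rx":0,"ry":0,"rz":0},{"x":0,"y":0,"z":-0.45,"rx":0,"ry":0,"rz":0},{"x":0,"y":0,"z":-0.55,"rx":0,"ry":0,"rz":0},{"x":0,"y":0,"z":-0.65,"rx":0,"ry":0,"rz":0},{"x":0,"y":0,"z":-0.77,"rx":0,"ry":0,"rz":0},{"x":0,"y":0,"z":-0.9,"rx":0,"ry":0,"rz":0},{"x":0,"y":0,"z":-1,"rx":0,"ry":0,"rz":0}]'
python3 -m creep '[{"x":0.1,"y":0.02,"z":-0.1,"rx":0,"ry":0,"rz":0},{"x":0.2,"y":0.04,"z":-0.2,"rx":0,"ry":0,"rz":0},{"x":0.3,"y":0.06,"z":-0.3,"rx":0,"ry":0,"rz":0},{"x":0.4,"y":0.08,"z":-0.35,"rx":0,"ry":0,"rz":0},{"x":0.5,"y":0.1,"z":-0.35,"rx":0,"ry":0,"rz":0},{"x":0.6,"y":0.12,"z":-0.35,"rx":0,"ry":0,"rz":0},{"x":0.7,"y":0.14,"z":-0.35,"rx":0,"ry":0,"rz":0},{"x":0.8,"y":0.16,"z":-0.35,"rx":0,"ry":0,"rz":0},{"x":0.9,"y":0.18,"z":-0.35,"rx":0,"ry":0,"rz":0},{"x":1,"y":0.2,"z":-0.35,"rx":0,"ry":0,"rz":0}]'
python3 -m creep '[{"x":0.1,"y":0.02,"z":0,"rx":0,"ry":0,"rz":0.01},{"x":0.2,"y":0.04,"z":0,"rx":0,"ry":0,"rz":0.02},{"x":0.3,"y":0.06,"z":0,"rx":0,"ry":0,"rz":0.03},{"x":0.4,"y":0.08,"z":0,"rx":0,"ry":0,"rz":0.04},{"x":0.5,"y":0.1,"z":0,"rx":0,"ry":0,"rz":0.05},{"x":0.6,"y":0.12,"z":0,"rx":0,"ry":0,"rz":0.06},{"x":0.7,"y":0.14,"z":0,"rx":0,"ry":0,"rz":0.07},{"x":0.8,"y":0.16,"z":0,"rx":0,"ry":0,"rz":0.08},{"x":0.9,"y":0.18,"z":0,"rx":0,"ry":0,"rz":0.087},{"x":1,"y":0.2,"z":0,"rx":0,"ry":0,"rz":0.087}]'
python3 - <<'E'
from h import *
f=grab('wrist');save(f,'w15')
obs(f,{'guide_mouth':.1,'slot_mouth':.1},1)
cv2.imwrite('pics/w15b.png',cv2.resize(f['color'][:,:,::-1],(800,600),interpolation=cv2.INTER_CUBIC))
E
```

```text
time: 15.55
tool_pos: [0.5488, -0.2519, 0.1661]
tcp_rot: [[-0.102, 0.995, 0.001], [0.995, 0.102, -0.0], [-0.0, 0.001, -1.0]]
contact_force: [0.8, 0.1, -0.9]
finger_gap: 0.0089
time: 16.55
tool_pos: [0.5563, -0.1698, 0.1927]
tcp_rot: [[-0.102, 0.995, -0.0], [0.995, 0.102, 0.0], [0.0, -0.0, -1.0]]
contact_force: [0.4, 0.4, -1.2]
finger_gap: 0.0088
time: 17.55
tool_pos: [0.5641, -0.0886, 0.1928]
tcp_rot: [[0.17, 0.985, -0.0], [0.985, -0.17, 0.0], [0.0, -0.0, -1.0]]
contact_force: [-0.7, 0.8, 0.1]
finger_gap: 0.009
guide_mouth [284.5 180.4] 0.79 [ 0.5564 -0.0623  0.1   ]
slot_mouth [393.8 177.5] 0.85 [0.5702 0.0325 0.1   ]
```

View pics/w15b.png

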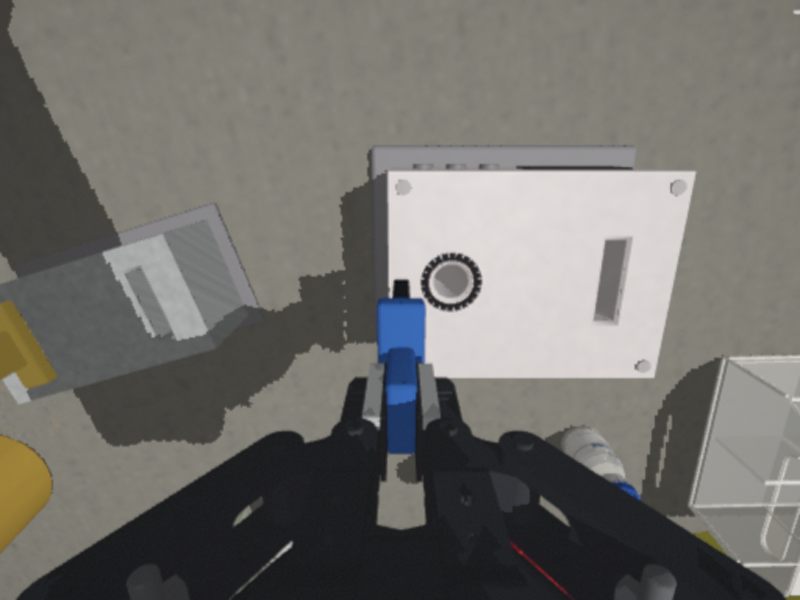

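The station's edges line up with the image axes. Its top corners are (387,171), (695,171), (655,378) and (388,378), the guide ring centre is (452,281), the slot is about (612,280), and the filter is held straight, its head's front edge at row 300.

```bash
python3 - <<'E'
from h import *
f=grab('wrist'); k=512/800; off=-.2
A=lambda p,z: atz(f,np.array(p)*k+off,z)
P=np.array([A(p,.1)[:2] for p in[(387,171),(695,171),(655,378),(388,378)]]);print(P)
c=P.mean(0);dy=P[1]-P[0];dy2=P[2]-P[3];print('c',c,[(np.linalg.norm(d),np.degrees(np.arctan2(-d[0],d[1]))) for d in(dy,dy2)],[np.linalg.norm(P[3]-P[0]),np.linalg.norm(P[2]-P[1])])
u=(dy/np.linalg.norm(dy));print('guide',c-.045*u,'slot',c+.045*u)
print('ring',A((452,281),.1),'slot corners',*[A(p,.1)[:2] for p in[(603,238),(632,237),(618,324),(594,321)]])
# ring ellipse fit
g=cv2.cvtColor(f['color'],cv2.COLOR_RGB2GRAY);m=np.uint8(g<75)*255;roi=np.zeros_like(m);roi[155:205,264:315]=m[155:205,264:315]
n,l,st,ce=cv2.connectedComponentsWithStats(roi);i=1+st[1:,4].argmax();pts=np.argwhere(l==i)[:,::-1].astype(np.float32);e=cv2.minEnclosingCircle(pts);print('ring fit',e,A(np.array(e[0])/k,.1),atz(f,e[0],.1))
s=env.read_state();R=np.array(s['tcp_rot']);t=np.array(s['tool_pos'])
for p in[(379,300),(425,300)]: print('head front in tool',R.T@(A(p,t[2]-.0151+.01)-t))
E
```

```text
[[ 0.4919 -0.0835]
 [ 0.5189  0.0743]
 [ 0.638   0.0554]
 [ 0.6106 -0.1044]]
c [ 0.5649 -0.0146] [(np.float64(0.16009265775036347), np.float64(-9.703222872715916)), (np.float64(0.16212204453709228), np.float64(-9.738403787420149))] [np.float64(0.12054219327410527), np.float64(0.12064865336801422)]
guide [ 0.5573 -0.0589] slot [0.5724 0.0298]
ring [ 0.5565 -0.0581  0.1   ] slot corners [0.5462 0.0263] [0.5483 0.0419] [0.5986 0.0337] [0.5943 0.02  ]
ring fit ((287.86029052734375, 179.469970703125), 18.696922302246094) [ 0.556  -0.0592  0.1   ] [ 0.5562 -0.0591  0.1   ]
head front in tool [-0.0073 -0.0308  0.0051]
head front in tool [ 0.0092 -0.0308  0.0051]
```

```bash
python3 -m creep '[{"x":0.08,"y":-0.01,"z":0,"rx":0,"ry":0,"rz":0},{"x":0.16,"y":-0.02,"z":0,"rx":0,"ry":0,"rz":0},{"x":0.24,"y":-0.03,"z":0,"rx":0,"ry":0,"rz":0},{"x":0.32,"y":-0.04,"z":0,"rx":0,"ry":0,"rz":0},{"x":0.4,"y":-0.05,"z":0,"rx":0,"ry":0,"rz":0},{"x":0.48,"y":-0.06,"z":0,"rx":0,"ry":0,"rz":0},{"x":0.56,"y":-0.07,"z":0,"rx":0,"ry":0,"rz":0},{"x":0.64,"y":-0.07,"z":0,"rx":0,"ry":0,"rz":0},{"x":0.72,"y":-0.07,"z":0,"rx":0,"ry":0,"rz":0},{"x":0.8,"y":-0.07,"z":0,"rx":0,"ry":0,"rz":0}]'
python3 -m creep '[{"x":0.08,"y":-0.01,"z":0,"rx":0,"ry":0,"rz":0},{"x":0.16,"y":-0.02,"z":0,"rx":0,"ry":0,"rz":0},{"x":0.24,"y":-0.03,"z":0,"rx":0,"ry":0,"rz":0},{"x":0.32,"y":-0.04,"z":0,"rx":0,"ry":0,"rz":0},{"x":0.4,"y":-0.05,"z":0.05,"rx":0,"ry":0,"rz":0},{"x":0.5,"y":-0.06,"z":0.1,"rx":0,"ry":0,"rz":0},{"x":0.6,"y":-0.065,"z":0.15,"rx":0,"ry":0,"rz":0},{"x":0.67,"y":-0.065,"z":0.2,"rx":0,"ry":0,"rz":0},{"x":0.67,"y":-0.065,"z":0.2,"rx":0,"ry":0,"rz":0},{"x":0.67,"y":-0.065,"z":0.2,"rx":0,"ry":0,"rz":0}]'
python3 - <<'E'
from h import *
f=grab('wrist');save(f,'w17');s=env.read_state();print(s['tool_pos'])
im=f['color'][110:320,170:430,::-1]
cv2.imwrite('pics/w17b.png',cv2.resize(im,(743,600),interpolation=cv2.INTER_CUBIC))
E
```

```text
time: 18.75
tool_pos: [0.5696, -0.0248, 0.1929]
tcp_rot: [[0.17, 0.985, 0.0], [0.985, -0.17, -0.0], [0.0, 0.0, -1.0]]
contact_force: [-0.1, -0.7, -1.1]
finger_gap: 0.009
time: 19.75
tool_pos: [0.5733, 0.0283, 0.1766]
tcp_rot: [[0.17, 0.985, -0.001], [0.985, -0.17, -0.0], [-0.0, -0.001, -1.0]]
contact_force: [-0.3, -0.3, -1.0]
finger_gap: 0.0087
[0.5735 0.028  0.1768]
```

View pics/w17b.png

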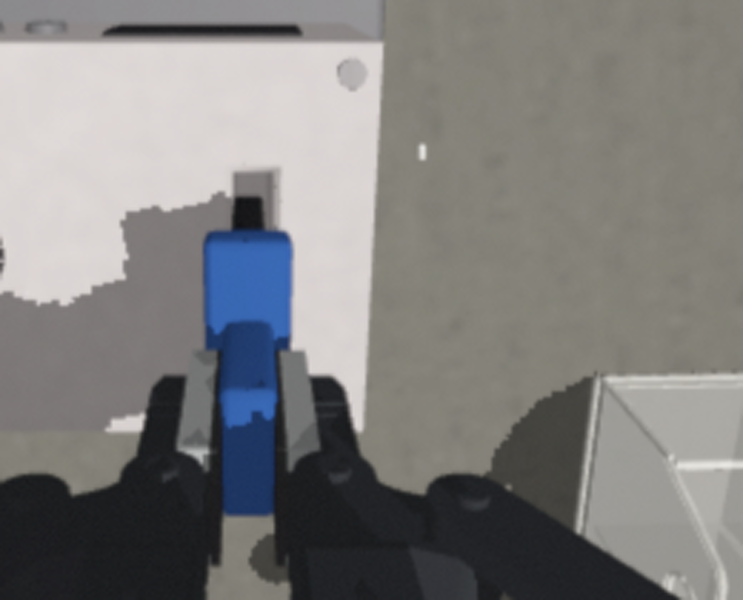

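In this view the slot mouth spans cols 233–281 (centre 257) and the blade 233–264 (centre 248.5), so the blade looks a little left of the slot. I'll work out the offset in tool axes.

```bash
python3 - <<'E'
from h import *
f=grab('wrist');s=env.read_state();R=np.array(s['tcp_rot']);t=np.array(s['tool_pos'])
k=743/260
A=lambda p,z: R.T@(atz(f,np.array([p[0]/k+170-.3,p[1]/k+110-.3]),z)-t)
print('slot back-left/right corners',A((233,168),.1),A((281,168),.1))
for z in(.112,.13):print('blade',z,A((233,198),z),A((264,198),z))
print('head top front',A((205,234),.1717),A((292,234),.1717),'tab top',A((222,396),.2017),A((276,396),.2017),A((222,514),.2017),A((276,514),.2017))
print('right edge of station',A((383,42),.1),A((366,400),.1))
E
```

```text
slot back-left/right corners [-0.0042 -0.0268  0.077 ] [ 0.0094 -0.0268  0.077 ]
blade 0.112 [-0.004  -0.0214  0.065 ] [ 0.0044 -0.0214  0.065 ]
blade 0.13 [-0.0037 -0.0265  0.047 ] [ 0.004  -0.0265  0.047 ]
head top front [-0.0084 -0.031   0.0053] [ 0.0086 -0.031   0.0053] tab top [-0.0044 -0.0124 -0.0247] [ 0.0046 -0.0124 -0.0247] [-0.0046  0.0111 -0.0247] [ 0.0049  0.0111 -0.0247]
right edge of station [ 0.0364 -0.0615  0.077 ] [0.0369 0.0476 0.077 ]
```

```bash
python3 -m creep '[{"x":0.022,"y":0,"z":0,"rx":0,"ry":0,"rz":0},{"x":0.022,"y":0,"z":0.04,"rx":0,"ry":0,"rz":0},{"x":0.022,"y":0,"z":0.08,"rx":0,"ry":0,"rz":0},{"x":0.022,"y":0,"z":0.12,"rx":0,"ry":0,"rz":0},{"x":0.022,"y":0,"z":0.16,"rx":0,"ry":0,"rz":0},{"x":0.022,"y":0,"z":0.2,"rx":0,"ry":0,"rz":0},{"x":0.022,"y":0,"z":0.24,"rx":0,"ry":0,"rz":0},{"x":0.022,"y":0,"z":0.28,"rx":0,"ry":0,"rz":0},{"x":0.022,"y":0,"z":0.32,"rx":0,"ry":0,"rz":0},{"x":0.022,"y":0,"z":0.32,"rx":0,"ry":0,"rz":0}]'
```

```text
time: 20.85
tool_pos: [0.5734, 0.0301, 0.1507]
tcp_rot: [[0.17, 0.985, -0.001], [0.985, -0.17, -0.0], [-0.0, -0.001, -1.0]]
contact_force: [-0.6, -0.8, -0.6]
finger_gap: 0.0088
```

```bash
python3 -m creep '[{"x":0,"y":0,"z":0.05,"rx":0,"ry":0,"rz":0},{"x":0,"y":0,"z":0.11,"rx":0,"ry":0,"rz":0},{"x":0,"y":0,"z":0.17,"rx":0,"ry":0,"rz":0},{"x":0,"y":0,"z":0.23,"rx":0,"ry":0,"rz":0},{"x":0,"y":0,"z":0.29,"rx":0,"ry":0,"rz":0},{"x":0,"y":0,"z":0.35,"rx":0,"ry":0,"rz":0},{"x":0,"y":0,"z":0.39,"rx":0,"ry":0,"rz":0},{"x":0,"y":0,"z":0.43,"rx":0,"ry":0,"rz":0},{"x":0,"y":0,"z":0.43,"rx":0,"ry":0,"rz":0},{"x":0,"y":0,"z":0.43,"rx":0,"ry":0,"rz":0}]'
```

```text
time: 21.85
tool_pos: [0.5738, 0.0302, 0.1169]
tcp_rot: [[0.17, 0.985, 0.0], [0.985, -0.17, 0.0], [0.0, 0.0, -1.0]]
contact_force: [-0.1, -0.0, -0.3]
finger_gap: 0.0085
```

```bash
python3 -m creep '[{"x":0,"y":0,"z":0,"rx":0,"ry":0,"rz":0},{"x":0,"y":0,"z":0,"rx":0,"ry":0,"rz":0},{"x":0,"y":0,"z":0,"rx":0,"ry":0,"rz":0},{"x":0,"y":0,"z":0,"rx":0,"ry":0,"rz":0},{"x":0,"y":0,"z":0,"rx":0,"ry":0,"rz":0},{"x":0,"y":0,"z":0,"rx":0,"ry":0,"rz":0},{"x":0,"y":0,"z":-0.05,"rx":0,"ry":0,"rz":0},{"x":0,"y":0,"z":-0.15,"rx":0,"ry":0,"rz":0},{"x":0,"y":0,"z":-0.3,"rx":0,"ry":0,"rz":0},{"x":0,"y":0,"z":-0.5,"rx":0,"ry":0,"rz":0}]' 1
python3 -m creep '[{"x":0,"y":0,"z":-0.15,"rx":0,"ry":0,"rz":0},{"x":0,"y":0,"z":-0.3,"rx":0,"ry":0,"rz":0},{"x":0,"y":0,"z":-0.45,"rx":0,"ry":0,"rz":0},{"x":0.1,"y":-0.05,"z":-0.6,"rx":0,"ry":0,"rz":0},{"x":0.2,"y":-0.1,"z":-0.75,"rx":0,"ry":0,"rz":0},{"x":0.35,"y":-0.15,"z":-0.88,"rx":0,"ry":0,"rz":0},{"x":0.5,"y":-0.2,"z":-1,"rx":0,"ry":0,"rz":0},{"x":0.65,"y":-0.25,"z":-1,"rx":0,"ry":0,"rz":0},{"x":0.8,"y":-0.3,"z":-1,"rx":0,"ry":0,"rz":0},{"x":0.9,"y":-0.35,"z":-1,"rx":0,"ry":0,"rz":0}]'
python3 - <<'E'
from h import *
f=grab('wrist');save(f,'w22');obs(f,{'blue_filter':.1,'guide_mouth':.1,'grip':.169},1)
for n in('scene','top'):
  g=grab(n);save(g,n+'22');obs(g,{'blue_filter':.1,'grip':.169,'holder':0},1)
cv2.imwrite('pics/w22b.png',cv2.resize(f['color'][:,:,::-1],(800,600),interpolation=cv2.INTER_CUBIC))
E
```

```text
time: 22.85
tool_pos: [0.5735, 0.0301, 0.1578]
tcp_rot: [[0.17, 0.985, -0.001], [0.985, -0.17, -0.0], [-0.0, -0.0, -1.0]]
contact_force: [0.1, 0.6, 0.7]
finger_gap: 0.0854
time: 23.85
tool_pos: [0.5577, 0.1078, 0.2362]
tcp_rot: [[0.169, 0.986, -0.001], [0.986, -0.169, 0.0], [0.0, -0.001, -1.0]]
contact_force: [0.4, -0.0, 0.1]
finger_gap: 0.0851
blue_filter [187.9 208.1] 0.93 [0.5762 0.0298 0.1   ]
grip [421.7  77.4] 0.18 [0.4842 0.2376 0.169 ]
blue_filter [249.2 206.3] 0.71 [0.5733 0.0285 0.1   ]
grip [153.4 160.3] 0.67 [0.4903 0.3266 0.169 ]
holder [162.8 197.4] 0.78 [0.5045 0.3397 0.    ]
blue_filter [254.2 210.9] 0.42 [0.5726 0.0273 0.1   ]
grip [162.4 229.2] 0.56 [0.4973 0.3237 0.169 ]
holder [172.1 237.7] 0.64 [0.4813 0.3256 0.    ]
```

View pics/w22b.png

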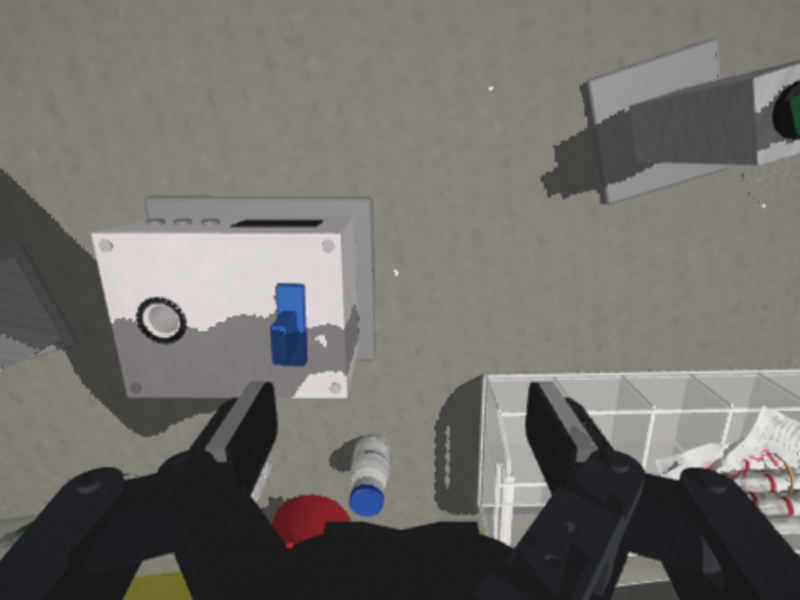

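The blue filter sits in the slot at (290,325), released and flat. The guide ring is at (161,320) and the probe holder is at upper right. Next is the probe.

```bash
python3 -m creep '[{"x":0.09,"y":-0.05,"z":-0.02,"rx":0,"ry":0,"rz":0},{"x":0.18,"y":-0.09,"z":-0.04,"rx":0,"ry":0,"rz":0},{"x":0.27,"y":-0.13,"z":-0.06,"rx":0,"ry":0,"rz":0},{"x":0.36,"y":-0.17,"z":-0.08,"rx":0,"ry":0,"rz":0},{"x":0.45,"y":-0.21,"z":-0.1,"rx":0,"ry":0,"rz":0},{"x":0.54,"y":-0.25,"z":-0.1,"rx":0,"ry":0,"rz":0},{"x":0.63,"y":-0.29,"z":-0.1,"rx":0,"ry":0,"rz":0},{"x":0.72,"y":-0.33,"z":-0.1,"rx":0,"ry":0,"rz":0},{"x":0.81,"y":-0.37,"z":-0.1,"rx":0,"ry":0,"rz":0},{"x":0.9,"y":-0.42,"z":-0.1,"rx":0,"ry":0,"rz":0}]' >/dev/null
python3 -m creep '[{"x":0.09,"y":-0.05,"z":0,"rx":0,"ry":0,"rz":0},{"x":0.18,"y":-0.09,"z":0,"rx":0,"ry":0,"rz":0},{"x":0.27,"y":-0.13,"z":0,"rx":0,"ry":0,"rz":0},{"x":0.36,"y":-0.17,"z":0,"rx":0,"ry":0,"rz":0},{"x":0.45,"y":-0.21,"z":0,"rx":0,"ry":0,"rz":0},{"x":0.54,"y":-0.25,"z":0,"rx":0,"ry":0,"rz":0},{"x":0.63,"y":-0.29,"z":0,"rx":0,"ry":0,"rz":0},{"x":0.72,"y":-0.33,"z":0,"rx":0,"ry":0,"rz":0},{"x":0.81,"y":-0.37,"z":0,"rx":0,"ry":0,"rz":0},{"x":0.9,"y":-0.42,"z":0,"rx":0,"ry":0,"rz":0}]' >/dev/null
python3 -m creep '[{"x":0.09,"y":-0.05,"z":0,"rx":0,"ry":0,"rz":-0.012},{"x":0.18,"y":-0.1,"z":0,"rx":0,"ry":0,"rz":-0.024},{"x":0.27,"y":-0.15,"z":0,"rx":0,"ry":0,"rz":-0.036},{"x":0.36,"y":-0.2,"z":0,"rx":0,"ry":0,"rz":-0.048},{"x":0.45,"y":-0.25,"z":0,"rx":0,"ry":0,"rz":-0.06},{"x":0.54,"y":-0.3,"z":0,"rx":0,"ry":0,"rz":-0.072},{"x":0.63,"y":-0.35,"z":0,"rx":0,"ry":0,"rz":-0.084},{"x":0.7,"y":-0.38,"z":0,"rx":0,"ry":0,"rz":-0.1},{"x":0.76,"y":-0.42,"z":0,"rx":0,"ry":0,"rz":-0.1},{"x":0.76,"y":-0.42,"z":0,"rx":0,"ry":0,"rz":-0.1}]'
python3 - <<'E'
from h import *
f=grab('wrist');save(f,'w26');obs(f,{'grip':.169,'probe':.01,'holder':0},1)
c=cv2.resize(f['color'][100:310,130:400,::-1],(771,600),interpolation=cv2.INTER_CUBIC);cv2.imwrite('pics/w26b.png',c)
hsv=cv2.cvtColor(f['color'],cv2.COLOR_RGB2HSV);m=cv2.inRange(hsv,(50,90,25),(90,255,255))
n,l,st,ce=cv2.connectedComponentsWithStats(m);i=1+st[1:,4].argmax();print(st[i]);p=np.argwhere(l==i)[:,::-1].astype(np.float32);print(cv2.minAreaRect(p))
E
```

```text
time: 27.45
tool_pos: [0.4933, 0.3261, 0.2449]
tcp_rot: [[-0.144, 0.99, -0.0], [0.99, 0.144, 0.001], [0.001, -0.0, -1.0]]
contact_force: [-0.2, 0.2, 0.9]
finger_gap: 0.0853
grip [258.2 159.4] 0.42 [0.4591 0.3222 0.169 ]
probe [253.5 161.3] 0.57 [0.4955 0.3222 0.01  ]
holder [258.9 154.8] 0.68 [0.4873 0.3286 0.    ]
[246 177  28  46 838]
((258.6138610839844, 199.63861083984375), (43.78163528442383, 26.368486404418945), 84.2894058227539)
```

View pics/w26b.png

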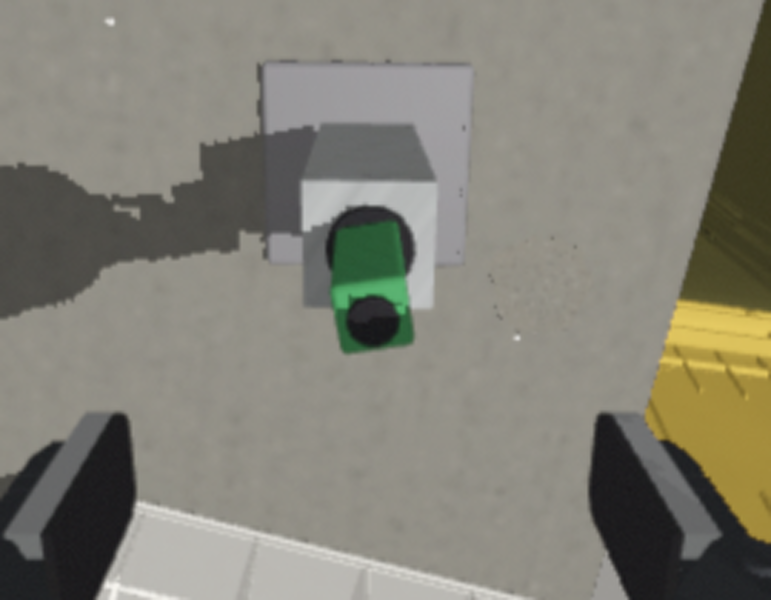

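The probe stands upright: button at (373,321), collar centre at (370,248). The handle is turned about 5.5° relative to the jaws, its near top edge running (342,352)→(413,344).

```bash
python3 - <<'E'
from h import *
f=grab('wrist');s=env.read_state();R=np.array(s['tcp_rot']);t=np.array(s['tool_pos']);print(t)
k=600/210
W=lambda p,z: atz(f,np.array([p[0]/k+130-.3,p[1]/k+100-.3]),z)
for n,p,z in(('button',(373,321),.201),('collar',(370,249),.141),('BL',(342,352),.197),('BR',(413,345),.197),('baseL',(335,228),.141),('baseR',(400,222),.141),('hl',(302,180),.135),('hr',(437,180),.135),('hlb',(303,307),.135),('hrb',(434,307),.135)):
  w=W(p,z);print(n,w,R.T@(w-t))
E
```

```text
[0.4941 0.3244 0.2449]
button [0.4914 0.3264 0.201 ] [ 0.0024 -0.0024  0.0439]
collar [0.4912 0.3262 0.141 ] [ 0.0023 -0.0026  0.1039]
BL [0.5029 0.3199 0.197 ] [-0.0056  0.008   0.0479]
BR [0.4983 0.338  0.197 ] [0.013  0.006  0.0479]
baseL [0.4858 0.314  0.141 ] [-0.009  -0.0097  0.1039]
baseR [0.4808 0.3344 0.141 ] [ 0.0119 -0.0117  0.1039]
hl [0.473  0.3014 0.135 ] [-0.0197 -0.0241  0.1099]
hr [0.4669 0.3446 0.135 ] [ 0.0239 -0.0241  0.1099]
hlb [0.5168 0.3069 0.135 ] [-0.0204  0.02    0.1099]
hrb [0.5105 0.3511 0.135 ] [0.0242 0.02   0.1099]
```

```bash
python3 -m creep '[{"x":0.01,"y":-0.01,"z":0,"rx":0,"ry":0,"rz":-0.011},{"x":0.02,"y":-0.02,"z":0,"rx":0,"ry":0,"rz":-0.022},{"x":0.03,"y":-0.031,"z":0.1,"rx":0,"ry":0,"rz":-0.032},{"x":0.03,"y":-0.031,"z":0.2,"rx":0,"ry":0,"rz":-0.032},{"x":0.03,"y":-0.031,"z":0.3,"rx":0,"ry":0,"rz":-0.032},{"x":0.03,"y":-0.031,"z":0.42,"rx":0,"ry":0,"rz":-0.032},{"x":0.03,"y":-0.031,"z":0.54,"rx":0,"ry":0,"rz":-0.032},{"x":0.03,"y":-0.031,"z":0.66,"rx":0,"ry":0,"rz":-0.032},{"x":0.03,"y":-0.031,"z":0.78,"rx":0,"ry":0,"rz":-0.032},{"x":0.03,"y":-0.031,"z":0.9,"rx":0,"ry":0,"rz":-0.032}]'
python3 -m creep '[{"x":0,"y":0,"z":0.1,"rx":0,"ry":0,"rz":0},{"x":0,"y":0,"z":0.18,"rx":0,"ry":0,"rz":0},{"x":0,"y":0,"z":0.24,"rx":0,"ry":0,"rz":0},{"x":0,"y":0,"z":0.29,"rx":0,"ry":0,"rz":0},{"x":0,"y":0,"z":0.29,"rx":0,"ry":0,"rz":0},{"x":0,"y":0,"z":0.29,"rx":0,"ry":0,"rz":0},{"x":0,"y":0,"z":0.29,"rx":0,"ry":0,"rz":0},{"x":0,"y":0,"z":0.29,"rx":0,"ry":0,"rz":0},{"x":0,"y":0,"z":0.29,"rx":0,"ry":0,"rz":0},{"x":0,"y":0,"z":0.29,"rx":0,"ry":0,"rz":0}]'
python3 -m creep '[{"x":0,"y":0,"z":0,"rx":0,"ry":0,"rz":0},{"x":0,"y":0,"z":0,"rx":0,"ry":0,"rz":0},{"x":0,"y":0,"z":0,"rx":0,"ry":0,"rz":0},{"x":0,"y":0,"z":0,"rx":0,"ry":0,"rz":0},{"x":0,"y":0,"z":0,"rx":0,"ry":0,"rz":0},{"x":0,"y":0,"z":0,"rx":0,"ry":0,"rz":0},{"x":0,"y":0,"z":0,"rx":0,"ry":0,"rz":0},{"x":0,"y":0,"z":0,"rx":0,"ry":0,"rz":0},{"x":0,"y":0,"z":0,"rx":0,"ry":0,"rz":0},{"x":0,"y":0,"z":0,"rx":0,"ry":0,"rz":0}]' 0
```

```text
time: 28.7
tool_pos: [0.4911, 0.3268, 0.172]
tcp_rot: [[-0.241, 0.97, -0.0], [0.97, 0.241, -0.0], [-0.0, -0.0, -1.0]]
contact_force: [-0.1, -0.3, 0.8]
finger_gap: 0.0852
time: 29.7
tool_pos: [0.4912, 0.3269, 0.1498]
tcp_rot: [[-0.241, 0.97, 0.0], [0.97, 0.241, 0.0], [0.0, 0.0, -1.0]]
contact_force: [-0.4, -0.5, 0.3]
finger_gap: 0.0855
time: 30.7
tool_pos: [0.4912, 0.327, 0.1498]
tcp_rot: [[-0.241, 0.97, 0.0], [0.97, 0.241, 0.0], [0.0, 0.0, -1.0]]
contact_force: [1.2, 0.8, 1.6]
finger_gap: 0.0192
```

```bash
python3 -m creep '[{"x":0,"y":0,"z":-0.05,"rx":0,"ry":0,"rz":0},{"x":0,"y":0,"z":-0.15,"rx":0,"ry":0,"rz":0},{"x":0,"y":0,"z":-0.25,"rx":0,"ry":0,"rz":0},{"x":0,"y":0,"z":-0.35,"rx":0,"ry":0,"rz":0},{"x":0,"y":0,"z":-0.45,"rx":0,"ry":0,"rz":0},{"x":0,"y":0,"z":-0.55,"rx":0,"ry":0,"rz":0},{"x":0,"y":0,"z":-0.65,"rx":0,"ry":0,"rz":0},{"x":0,"y":0,"z":-0.77,"rx":0,"ry":0,"rz":0},{"x":0,"y":0,"z":-0.9,"rx":0,"ry":0,"rz":0},{"x":0,"y":0,"z":-1,"rx":0,"ry":0,"rz":0}]'
python3 -m creep '[{"x":0,"y":0,"z":-0.1,"rx":0,"ry":0,"rz":0},{"x":0,"y":0,"z":-0.2,"rx":0,"ry":0,"rz":0},{"x":0,"y":0,"z":-0.3,"rx":0,"ry":0,"rz":0},{"x":0,"y":0,"z":-0.4,"rx":0,"ry":0,"rz":0},{"x":0,"y":0,"z":-0.5,"rx":0,"ry":0,"rz":0},{"x":0,"y":0,"z":-0.6,"rx":0,"ry":0,"rz":0},{"x":0,"y":0,"z":-0.7,"rx":0,"ry":0,"rz":0},{"x":-0.02,"y":0,"z":-0.8,"rx":0,"ry":0,"rz":0},{"x":-0.06,"y":0,"z":-0.87,"rx":0,"ry":0,"rz":0},{"x":-0.12,"y":0,"z":-0.9,"rx":0,"ry":0,"rz":0}]'
python3 - <<'E'
from h import *
f=grab('wrist');save(f,'w32')
for n in('scene','top'): save(grab(n),n+'32')
a=cv2.imread('pics/w32.png');b=cv2.imread('pics/scene32.png')[90:290,90:350]
o=np.zeros((600,800,3),np.uint8);o[:384,:512]=a;o[400:600,:260]=b;cv2.imwrite('pics/c32.png',o)
E
```

```text
time: 31.7
tool_pos: [0.4914, 0.3271, 0.2309]
tcp_rot: [[-0.241, 0.97, 0.001], [0.97, 0.241, 0.001], [0.0, 0.001, -1.0]]
contact_force: [0.1, -0.3, -1.0]
finger_gap: 0.0193
time: 32.7
tool_pos: [0.4937, 0.3176, 0.3025]
tcp_rot: [[-0.242, 0.97, 0.001], [0.97, 0.242, 0.001], [0.0, 0.001, -1.0]]
contact_force: [-0.2, -0.0, -1.8]
finger_gap: 0.0193
```

View pics/c32.png

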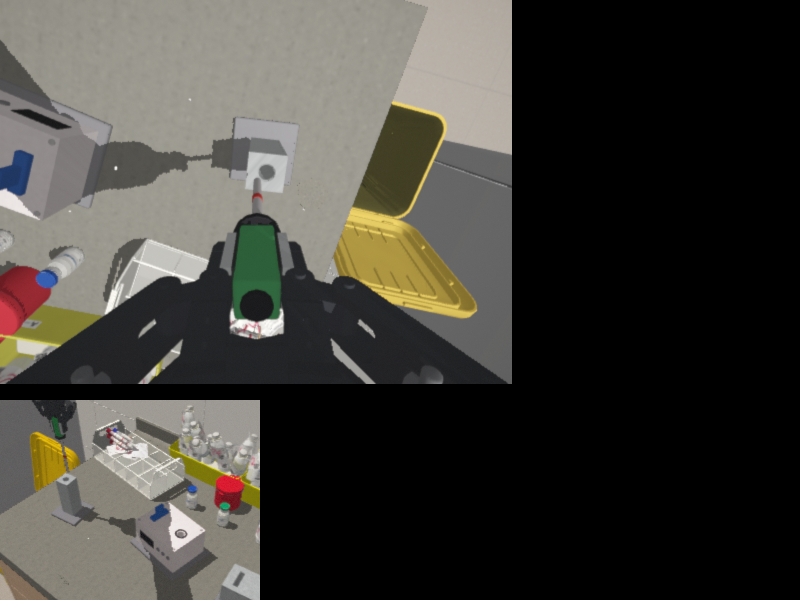

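The probe is clear of the holder and held upright: band at (257,196), tip near (257,180) in the wrist view. Now carrying it over.

```bash
python3 -m creep '[{"x":-0.08,"y":0,"z":0,"rx":0,"ry":0,"rz":0},{"x":-0.18,"y":-0.01,"z":0,"rx":0,"ry":0,"rz":0},{"x":-0.28,"y":-0.02,"z":0,"rx":0,"ry":0,"rz":0},{"x":-0.38,"y":-0.03,"z":0,"rx":0,"ry":0,"rz":0},{"x":-0.48,"y":-0.04,"z":0,"rx":0,"ry":0,"rz":0},{"x":-0.58,"y":-0.05,"z":0,"rx":0,"ry":0,"rz":0},{"x":-0.68,"y":-0.06,"z":0,"rx":0,"ry":0,"rz":0},{"x":-0.78,"y":-0.07,"z":0,"rx":0,"ry":0,"rz":0},{"x":-0.88,"y":-0.08,"z":0,"rx":0,"ry":0,"rz":0},{"x":-0.98,"y":-0.08,"z":0,"rx":0,"ry":0,"rz":0}]' > /dev/null
python3 -m creep '[{"x":-0.1,"y":0,"z":0,"rx":0,"ry":0,"rz":0},{"x":-0.2,"y":-0.01,"z":0,"rx":0,"ry":0,"rz":0},{"x":-0.3,"y":-0.02,"z":0,"rx":0,"ry":0,"rz":0},{"x":-0.4,"y":-0.03,"z":0,"rx":0,"ry":0,"rz":0},{"x":-0.5,"y":-0.04,"z":0,"rx":0,"ry":0,"rz":0},{"x":-0.6,"y":-0.05,"z":0,"rx":0,"ry":0,"rz":0},{"x":-0.7,"y":-0.06,"z":0,"rx":0,"ry":0,"rz":0},{"x":-0.8,"y":-0.07,"z":0,"rx":0,"ry":0,"rz":0},{"x":-0.9,"y":-0.08,"z":0,"rx":0,"ry":0,"rz":0},{"x":-1,"y":-0.08,"z":0,"rx":0,"ry":0,"rz":0}]'
python3 -m creep '[{"x":-0.1,"y":0,"z":0,"rx":0,"ry":0,"rz":0},{"x":-0.2,"y":-0.01,"z":0,"rx":0,"ry":0,"rz":0},{"x":-0.3,"y":-0.02,"z":0,"rx":0,"ry":0,"rz":0},{"x":-0.4,"y":-0.03,"z":0,"rx":0,"ry":0,"rz":0},{"x":-0.5,"y":-0.04,"z":0,"rx":0,"ry":0,"rz":0},{"x":-0.6,"y":-0.05,"z":0,"rx":0,"ry":0,"rz":0},{"x":-0.7,"y":-0.06,"z":0,"rx":0,"ry":0,"rz":0},{"x":-0.8,"y":-0.07,"z":0,"rx":0,"ry":0,"rz":0},{"x":-0.9,"y":-0.08,"z":0,"rx":0,"ry":0,"rz":0},{"x":-1,"y":-0.08,"z":0,"rx":0,"ry":0,"rz":0}]' > /dev/null
python3 -m creep '[{"x":-0.1,"y":0,"z":0,"rx":0,"ry":0,"rz":0},{"x":-0.2,"y":-0.01,"z":0,"rx":0,"ry":0,"rz":0},{"x":-0.3,"y":-0.02,"z":0,"rx":0,"ry":0,"rz":0},{"x":-0.4,"y":-0.03,"z":0,"rx":0,"ry":0,"rz":0},{"x":-0.5,"y":-0.04,"z":0,"rx":0,"ry":0,"rz":0},{"x":-0.6,"y":-0.05,"z":0,"rx":0,"ry":0,"rz":0},{"x":-0.7,"y":-0.06,"z":0,"rx":0,"ry":0,"rz":0},{"x":-0.75,"y":-0.07,"z":0,"rx":0,"ry":0,"rz":0},{"x":-0.8,"y":-0.08,"z":0,"rx":0,"ry":0,"rz":0},{"x":-0.8,"y":-0.08,"z":0,"rx":0,"ry":0,"rz":0}]'
python3 - <<'E'
from h import *
f=grab('wrist');s=env.read_state();R=np.array(s['tcp_rot']);t=np.array(s['tool_pos']);print(t);save(f,'w36')
for q in('guide_mouth','band','probe'):
  for r in models.pinpoint(f,q)[:1]: print(q,r)
w=cv2.cvtColor(f['color'],cv2.COLOR_RGB2HSV).astype(int)
m=((w[...,0]<8)|(w[...,0]>172))&(w[...,1]>130)&(w[...,2]>60);m[:,:230]=0;m[:,290:]=0
y,x=np.nonzero(m);print('red',len(x),x.min(),x.max(),y.min(),y.max(),x.mean(),y.mean())
# predicted for ideal probe on tool axis
for zz,n in((.14,'tip'),(.08,'band')): print(n,proj(f,t+R@[0,0,zz]))
print('guide pred',proj(f,[.5565,-.0588,.1]))
c=cv2.resize(f['color'][120:290,130:355,::-1],(794,600),interpolation=cv2.INTER_CUBIC);cv2.imwrite('pics/w36b.png',c)
E
```

```text
time: 34.85
tool_pos: [0.5193, 0.1601, 0.3017]
tcp_rot: [[-0.241, 0.97, -0.0], [0.97, 0.241, 0.0], [0.0, -0.0, -1.0]]
contact_force: [-0.0, 0.3, -1.0]
finger_gap: 0.019
time: 36.85
tool_pos: [0.5416, 0.0173, 0.3017]
tcp_rot: [[-0.241, 0.971, -0.0], [0.971, 0.241, -0.0], [-0.0, -0.0, -1.0]]
contact_force: [0.1, -0.0, -1.4]
finger_gap: 0.0188
[0.5415 0.0178 0.3017]
guide_mouth {'at': [193.4, 164.5], 'score': 0.72}
band {'at': [255.6, 202.0], 'score': 0.78}
probe {'at': [257.0, 181.1], 'score': 0.72}
red 33 252 261 193 198 256.6060606060606 195.36363636363637
tip [257.3201 179.0795]
band [257.5614 198.4248]
guide pred [195.235  162.6909]
```

View pics/w36b.png

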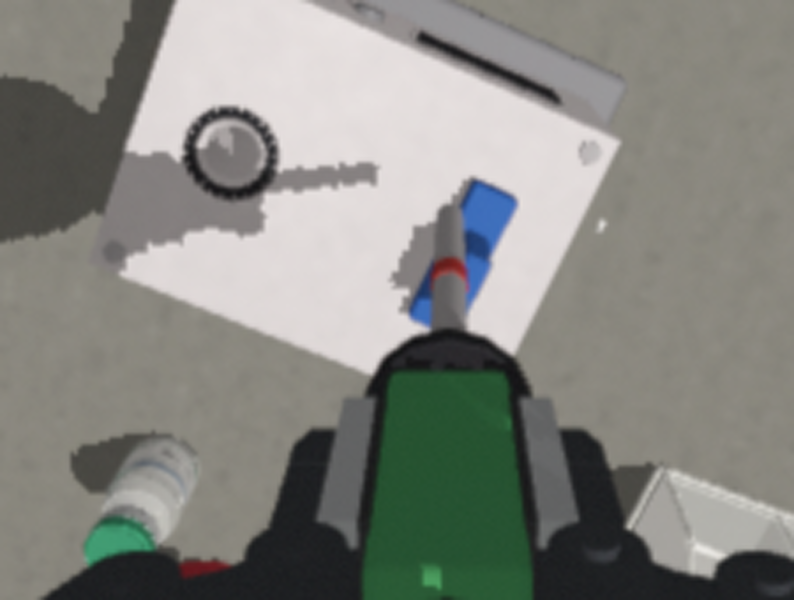

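The wrist crop has the ring centre at (231,153), exactly where the estimate (0.5565, -0.0588) projects. The rod runs straight down at col 451, tip at row 205, red band at row 270. I'll go above the hole, lower the tip to about 15 mm over the mouth, and compare there.

```bash
python3 -m creep '[{"x":-0.1,"y":0,"z":0,"rx":0,"ry":0,"rz":0},{"x":-0.2,"y":-0.01,"z":0,"rx":0,"ry":0,"rz":0},{"x":-0.3,"y":-0.02,"z":0,"rx":0,"ry":0,"rz":0},{"x":-0.4,"y":-0.03,"z":0,"rx":0,"ry":0,"rz":0},{"x":-0.52,"y":-0.04,"z":0,"rx":0,"ry":0,"rz":0},{"x":-0.64,"y":-0.05,"z":0,"rx":0,"ry":0,"rz":0},{"x":-0.76,"y":-0.06,"z":0,"rx":0,"ry":0,"rz":0},{"x":-0.88,"y":-0.068,"z":0,"rx":0,"ry":0,"rz":0},{"x":-0.975,"y":-0.068,"z":0,"rx":0,"ry":0,"rz":0},{"x":-0.975,"y":-0.068,"z":0,"rx":0,"ry":0,"rz":0}]'
python3 -m creep '[{"x":0,"y":0,"z":0.08,"rx":0,"ry":0,"rz":0},{"x":0,"y":0,"z":0.16,"rx":0,"ry":0,"rz":0},{"x":0,"y":0,"z":0.24,"rx":0,"ry":0,"rz":0},{"x":0,"y":0,"z":0.32,"rx":0,"ry":0,"rz":0},{"x":0,"y":0,"z":0.4,"rx":0,"ry":0,"rz":0},{"x":0,"y":0,"z":0.48,"rx":0,"ry":0,"rz":0},{"x":0,"y":0,"z":0.54,"rx":0,"ry":0,"rz":0},{"x":0,"y":0,"z":0.58,"rx":0,"ry":0,"rz":0},{"x":0,"y":0,"z":0.58,"rx":0,"ry":0,"rz":0},{"x":0,"y":0,"z":0.58,"rx":0,"ry":0,"rz":0}]'
cat > ov.py <<'E'
from h import *
def overlay(f,t,R,im,crop,k):
    c0,r0=crop
    def P(p): return (proj(f,p)-[c0,r0]+.5)*k
    th=np.linspace(0,2*np.pi,40)
    def circ(c,r,col,M=np.eye(3)):
        cv2.polylines(im,[np.int32([P(c+M@[r*np.cos(a),r*np.sin(a),0]) for a in th])],True,col,1)
    for z,r,col in((.14,.004,(0,255,255)),(.085,.004,(0,255,0)),(.075,.004,(0,255,0)),(.015,.015,(255,255,0)),(.009,.015,(255,255,0)),(-.051,.006,(255,0,255))): circ(t+R@[0,0,z],r,col,R)
    for z in(.009,-.047): cv2.polylines(im,[np.int32([P(t+R@[x,y,z]) for x,y in((-.01,-.01),(.01,-.01),(.01,.01),(-.01,.01))])],True,(255,0,255),1)
    circ(np.array([.5565,-.0588,.1]),.012,(0,0,255))
E
python3 - <<'E'
from ov import *
fs={n:grab(n) for n in('wrist','scene','top')}
s=env.read_state();R=np.array(s['tcp_rot']);t=np.array(s['tool_pos']);print(t)
o=np.zeros((600,800,3),np.uint8)
def put(n,c0,r0,w,h,k,X,Y,raw=False):
    f=fs[n];save(f,n+'38');im=cv2.resize(f['color'][r0:r0+h,c0:c0+w,::-1],(w*k,h*k),interpolation=cv2.INTER_CUBIC).copy()
    if not raw: overlay(f,t,R,im,(c0,r0),k)
    o[Y:Y+h*k,X:X+w*k]=im
b=np.int32(proj(fs['wrist'],t+R@[0,0,.12])); put('wrist',b[0]-27,b[1]-25,54,50,6,0,0,True); put('wrist',b[0]-27,b[1]-25,54,50,6,0,300)
put('wrist',206,190,100,110,3,324,0)
b=np.int32(proj(fs['scene'],t+R@[0,0,.05])); put('scene',b[0]-25,b[1]-50,50,100,3,640,0);put('scene',b[0]-25,b[1]-50,50,90,3,480,330,True)
b=np.int32(proj(fs['top'],t+R@[0,0,.05])); put('top',b[0]-25,b[1]-25,50,50,3,640,305)
cv2.imwrite('pics/c38.png',o)
for n,f in fs.items():
  for q in('guide_mouth','band','probe'):
    for r in models.pinpoint(f,q)[:1]: print(n,q,np.round(r['at'],1),round(r['score'],2))
for zz,nn in((.14,'tip'),(.08,'band')): print(nn,[ (n,proj(f,t+R@[0,0,zz]).round(1)) for n,f in fs.items()])
print('guide',[(n,proj(f,[.5565,-.0588,.1]).round(1)) for n,f in fs.items()])
E
```

```text
time: 38.05
tool_pos: [0.5553, -0.0608, 0.3016]
tcp_rot: [[-0.239, 0.971, 0.0], [0.971, 0.239, -0.001], [-0.001, -0.0, -1.0]]
contact_force: [0.1, -0.3, -1.1]
finger_gap: 0.0193
time: 39.05
tool_pos: [0.5552, -0.0591, 0.2554]
tcp_rot: [[-0.241, 0.97, 0.0], [0.97, 0.241, 0.0], [-0.0, 0.0, -1.0]]
contact_force: [0.3, 0.3, -1.4]
finger_gap: 0.0197
[ 0.5554 -0.0591  0.2557]
wrist guide_mouth [254.8 178.1] 0.69
wrist band [254.3 202.2] 0.81
wrist probe [256.1 181.3] 0.6
scene guide_mouth [272.1 222.2] 0.81
scene band [272.4 206.5] 0.84
scene probe [272.5 215.7] 0.69
top guide_mouth [278.1 219.5] 0.68
tip [('wrist', array([256.7, 179.2])), ('scene', array([270.1, 220.2])), ('top', array([279.4, 215.8]))]
band [('wrist', array([256.8, 198.6])), ('scene', array([270.9, 204.3])), ('top', array([280.6, 213.5]))]
guide [('wrist', array([256.8, 176.3])), ('scene', array([270.1, 223.8])), ('top', array([279.1, 216. ]))]
```

View pics/c38.png

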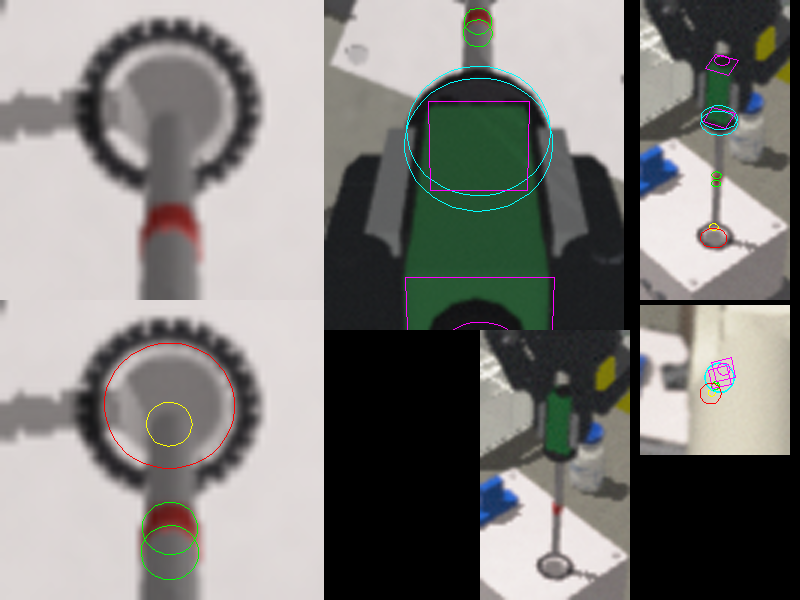

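The composite shows the tip above the hole. In the wrist view the rod is centred left to right (cols 147–193, ring about 171). The tip sits about 1.4 mm behind the tool axis, and the ring about 1.3 mm behind it. The band matches the overlay to about 0.5 mm, so tilt is around 0.015 rad, and the scene view agrees. I'm lowering it in two steps, checking force and image in between.

```bash
python3 -m creep '[{"x":0,"y":0,"z":0.05,"rx":0,"ry":0,"rz":0},{"x":0,"y":0,"z":0.1,"rx":0,"ry":0,"rz":0},{"x":0,"y":0,"z":0.16,"rx":0,"ry":0,"rz":0},{"x":0,"y":0,"z":0.22,"rx":0,"ry":0,"rz":0},{"x":0,"y":0,"z":0.28,"rx":0,"ry":0,"rz":0},{"x":0,"y":0,"z":0.34,"rx":0,"ry":0,"rz":0},{"x":0,"y":0,"z":0.4,"rx":0,"ry":0,"rz":0},{"x":0,"y":0,"z":0.45,"rx":0,"ry":0,"rz":0},{"x":0,"y":0,"z":0.5,"rx":0,"ry":0,"rz":0},{"x":0,"y":0,"z":0.5,"rx":0,"ry":0,"rz":0}]'
cat > chk.py <<'E'
from ov import *
fs={n:grab(n) for n in('wrist','scene')}
s=env.read_state();R=np.array(s['tcp_rot']);t=np.array(s['tool_pos']);print(t,s['time'])
for n,f in fs.items():
  save(f,n+'_%d'%(s['time']*100))
  for q in('guide_mouth','band'):
    for r in models.pinpoint(f,q)[:1]: print(n,q,np.round(r['at'],1),round(r['score'],2))
  w=cv2.cvtColor(f['color'],cv2.COLOR_RGB2HSV).astype(int)
  b=proj(f,t+R@[0,0,.08]);m=((w[...,0]<8)|(w[...,0]>172))&(w[...,1]>100)&(w[...,2]>40)
  mm=np.zeros_like(m);r0,c0=int(b[1])-12,int(b[0])-10;mm[r0:r0+24,c0:c0+20]=m[r0:r0+24,c0:c0+20]
  y,x=np.nonzero(mm)
  if len(x): print('red',len(x),x.min(),x.max(),y.min(),y.max(),x.mean().round(2),y.mean().round(2),'axis pred',b.round(1))
  # rod vs mouth at z=.1
  print('guide pred',proj(f,[.5565,-.0588,.1]).round(1))
  g=proj(f,[.5565,-.0588,.1]);gr=cv2.cvtColor(f['color'],cv2.COLOR_RGB2GRAY)
  W=22 if n=='wrist' else 14;x0,y0=int(g[0])-W,int(g[1])-W
  roi=gr[y0:y0+2*W,x0:x0+2*W];p=np.argwhere(roi<70)[:,::-1].astype(np.float32)
  if len(p)>20: c,_=cv2.minEnclosingCircle(p);print('ring dark bbox',p.min(0)+[x0,y0],p.max(0)+[x0,y0])
E
python3 chk.py
```

```text
time: 40.65
tool_pos: [0.5547, -0.059, 0.2146]
tcp_rot: [[-0.241, 0.97, -0.001], [0.97, 0.241, 0.0], [0.0, -0.001, -1.0]]
contact_force: [0.1, -0.7, -1.1]
finger_gap: 0.0193
[ 0.5551 -0.0591  0.2153] 40.75
wrist guide_mouth [253.7 187.3] 0.88
wrist band [257.1 200.4] 0.72
red 41 253 262 193 202 257.39 195.68 axis pred [256.7 199.1]
guide pred [256.6 188.1]
ring dark bbox [239. 173.] [272. 202.]
scene guide_mouth [273.  223.7] 0.69
scene band [270.7 214. ] 0.76
red 4 270 271 215 216 270.5 215.5 axis pred [270.3 215.2]
guide pred [270.1 223.8]
```

```bash
python3 -m creep '[{"x":0,"y":0.005,"z":0.05,"rx":0,"ry":0,"rz":0},{"x":0,"y":0.005,"z":0.1,"rx":0,"ry":0,"rz":0},{"x":0,"y":0.005,"z":0.16,"rx":0,"ry":0,"rz":0},{"x":0,"y":0.005,"z":0.22,"rx":0,"ry":0,"rz":0},{"x":0,"y":0.005,"z":0.28,"rx":0,"ry":0,"rz":0},{"x":0,"y":0.005,"z":0.34,"rx":0,"ry":0,"rz":0},{"x":0,"y":0.005,"z":0.39,"rx":0,"ry":0,"rz":0},{"x":0,"y":0.005,"z":0.42,"rx":0,"ry":0,"rz":0},{"x":0,"y":0.005,"z":0.44,"rx":0,"ry":0,"rz":0},{"x":0,"y":0.005,"z":0.44,"rx":0,"ry":0,"rz":0}]'
python3 chk.py
python3 - <<'E'
import cv2,numpy as np,glob
f=sorted(glob.glob('pics/wrist_4*.png'))[-1];g=sorted(glob.glob('pics/scene_4*.png'))[-1]
a=cv2.imread(f)[165:225,220:295];b=cv2.imread(g)[195:245,245:300]
o=np.zeros((420,800,3),np.uint8);o[:360,:450]=cv2.resize(a,(450,360),interpolation=cv2.INTER_CUBIC);o[:300,460:790]=cv2.resize(b,(330,300),interpolation=cv2.INTER_CUBIC);cv2.imwrite('pics/c42.png',o)
E
```

```text
time: 41.95
tool_pos: [0.5554, -0.059, 0.1799]
tcp_rot: [[-0.241, 0.97, -0.0], [0.97, 0.241, 0.0], [0.0, -0.0, -1.0]]
contact_force: [-0.7, 0.5, -0.8]
finger_gap: 0.0196
[ 0.5556 -0.059   0.1802] 42.05
wrist guide_mouth [257.5 198.5] 0.88
red 40 252 262 193 200 256.92 195.45 axis pred [256.8 198.7]
guide pred [256.8 199.6]
ring dark bbox [237. 182.] [275. 220.]
scene guide_mouth [273.6 220.9] 0.59
scene band [271.8 224.5] 0.5
red 7 269 271 223 225 269.86 224.29 axis pred [269.9 224. ]
guide pred [270.1 223.8]
```

```bash
python3 - <<'E'
import cv2,glob
f=sorted(glob.glob('pics/wrist_4*.png'))[-1];g=cv2.imread(f);h=cv2.cvtColor(g,cv2.COLOR_BGR2HSV)
for r in range(178,224):
  print(r,''.join('R' if (h[r,c,0]<8 or h[r,c,0]>172) and h[r,c,1]>100 else ' .:-=+*#%@'[9-int(g[r,c].mean())//26] for c in range(232,282)))
E
```

```text
178 ..................................................
179 ..................................................
180 .....................::::.::::....................
181 .................::--=++=:+++=:::.................
182 ...............::=*+-*%#*-*%#+-+=-:...............
183 .............:--+#%*=#%%#+#%%#+##*=::.............
184 ............:=+=*%%#+#%%%#%%%#*%%#+--:............
185 ...........:+##++#%%#######%#%%%%#***=-:..........
186 ..........:=#%%#*%%#**+=+++*+###%#*#%#+-..........
187 .........-==#%%%##+=---::----=++#%%%%#+-:.........
188 :.......:*##%%%#+=-::----=------=*#%%#+=+-........
189 -:::...:=#%%%%#+-::--=++*++++=---=*#%%###=:.......
190 +==-..::=#%%%#+-::-=+*****++*+==--=*#%%%#*-.......
191 ++=:::-==*%%#+:::-+++******+++++=--=*%%#**=:......
192 +++=-:=##%%#+-::-++++*******+++++=--+*##++*-......
193 ++++++#%%%%*=::--=+++*#RRRRR*+++++====#%###+:.....
194 +++++*#%%%#+::---=+++#RRRRRRR++++++=--+%%%%*-.....
195 +++++**%%%#+::=-==+++RRRRRRRRR+++++=--=#%#**=.....
196 +++++#%%@%#+=++====+*RRRRRRRRR*+++++=--*%#++-.....
197 +++++%@@@%#+++++===+RRR****RRR*+++++==-+#%##+:....

[... 729 characters left out ...]
%*#%#*=:::+*******++==-=*%##%#*-........
212 +++++++++**+*%%%#+--+*********=+*#%#*+**-.........
213 ++++++++++++#%%%%##*##%%%%%%##*#%%%%#+=-:.........
214 +++++++++=-=*%%%%%%@%%@@@@@@%%%%%%%%#+-...........
215 +++++++++=::=#%@@@@@@@@@%%%@@@@@@@@%*-............
216 +++++++++=::-*%@@@@@%%%%%%%%%%%%@@%%#=:...........
217 ++++++++++=+#%@@@%%%%%%%%%%%%%%%%%%%%#=:..........
218 ++++++++++#%@@%%%%%%%%%%%%%%%%%%%%%%%%#+-:........
219 ++++++++*%%@%%%%%%%%%%%%%%%%%%%%%%%%%%%%*=:.......
220 ==+++++#%@@%%%%%%%%%%%%%%%%%%%%%%%%%%%%%%#+-......
221 ---=+++%@@%%%%%%%%%%%%%%%%%%%%%%%%%%%%%%%%%+:.....
222 ..:-=*#%%%%%@@@@@@%%%%%%%%%%%%%%%%%%%%%%%%%#=:....
223 ....:*%@%%%@@@@@@@%%%%%@%%%%%%%%%%%%%%@@@%@%*-....
```

The ASCII check puts the ring centre at about (256.8, 199.3) and the rod axis at about (256.7, 199.1), with the red band at the mouth. I'll hold for a second, then hand in.

```bash
python3 -m creep '[{"x":0,"y":0,"z":0,"rx":0,"ry":0,"rz":0},{"x":0,"y":0,"z":0,"rx":0,"ry":0,"rz":0},{"x":0,"y":0,"z":0,"rx":0,"ry":0,"rz":0},{"x":0,"y":0,"z":0,"rx":0,"ry":0,"rz":0},{"x":0,"y":0,"z":0,"rx":0,"ry":0,"rz":0},{"x":0,"y":0,"z":0,"rx":0,"ry":0,"rz":0},{"x":0,"y":0,"z":0,"rx":0,"ry":0,"rz":0},{"x":0,"y":0,"z":0,"rx":0,"ry":0,"rz":0},{"x":0,"y":0,"z":0,"rx":0,"ry":0,"rz":0},{"x":0,"y":0,"z":0,"rx":0,"ry":0,"rz":0}]'
python3 -c "
from bench import env
print(env.job_done())"
```

```text
time: 43.25
tool_pos: [0.5555, -0.059, 0.1801]
tcp_rot: [[-0.241, 0.97, -0.0], [0.97, 0.241, 0.0], [0.0, -0.0, -1.0]]
contact_force: [-0.3, 0.6, -1.1]
finger_gap: 0.0196
the job is handed in; nothing more can be done
None
```

The blue filter is in the station's slot with its head down and let go. The probe is held still in the guide hole with its red band at the mouth. I handed the job in at 43.3 s of the 58 s allowed.

**Last checks:**
- **Centring:** in the last wrist image the rod and the guide ring line up to well under 1 mm. The rod axis is at about pixel (256.7, 199.1) and the ring centre at (256.8, 199.3).
- **Band level:** the red band's position fits the mouth's level to about 2 mm in both the wrist and scene cameras.
- **Forces:** the wrist force stayed at about 1 N with no jump while the probe went down, so there was no sign of it touching the station. The gripper opening held at 19.6 mm on the handle.
- **Tilt:** I estimate about 0.015 rad, from comparing tip and band offsets before the last descent (limit 0.08).

**What failed or disagreed:**
- The first four move commands were refused because every row needs all six keys. Nothing moved.
- My final view was refused because the 12-picture limit was used up, so the last check rests on pixel values printed as text.
- The trained networks' points were up to about 4 pixels off my projections at times.
- I last looked at the seated filter close up at about 24 s. It was also in view, still in the slot, in the wrist image at about 37 s.

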